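# Refit the heat sinks to the bare circuit boards

### The arm

A 6-joint arm with a two-finger parallel gripper is mounted at the origin on the work surface. World frame = base frame: x ahead of the robot, y to its left, z up, the work surface at z = 0. Lengths are in m, angles in rad, forces in N, time in s.
With the tool pointing down it reaches from about 0.3 to 0.775 m from the base axis. Payload 14.6 kg.
Tool frame: the origin (TCP) lies between the finger pads; the fingertips stand 22 mm ahead of it and the grasp point (between the pads) lies 3 mm ahead of it (ctrl.tip_reach is the distance from the TCP to the fingertips, in m); z points along the fingers, y is the direction in which the jaws open and shut (so a half turn about z gives the same grasp; the last joint's range is limited). The gripper opens to 94 mm and grips with 3 to 60 N. Pads are 16 mm wide; open, the fingers measure 119 mm over their backs; the gripper's body (75 mm by 177 mm) begins 78 mm behind the grasp point.
Start: joints at [1.244, 0.3, 1.521, -0, 1.321, -0.067], TCP at [0.141, 0.532, 0.227] pointing down, gripper open.
Joint ranges: [-3.03, 3.03], [-0.79, 2.21], [0.23, 2.52], [-1.04, 4.18], [0, 3.07], [-2.55, 2.55]. Speed limits (rad/s): [2.22, 2.22, 2.57, 3.14, 3.14, 3.14].

### API

Orientations are given as [roll, pitch, yaw] about the fixed x, y, z axes, in that order (R = Rz(yaw) Ry(pitch) Rx(roll)).
In Python, from station import ctrl gives the robot as it stands. The module is installed in compiled form; this text tells all that it offers.
- The arm moves only by the shell command python3 -m creep 'ROWS' [OPENING] [FORCE]. ROWS is a JSON object of lists of equal length, an entry for each row: "xyz": the shift along the tool's x, y, z in mm, a list of three; "spin": the turn about the tool's z in rad. In form: {"xyz": [[tx, ty, tz], ...], "spin": [spin, ...]}. A call has 1 to 5 rows; each row shifts and turns the commanded pose from where the row before left it, along the tool's axes as they then stand; what a row does not reach is not made up. A row lasts 1/8 s, in which the tool goes at most 62.5 mm and 10.7 degrees, less where a joint would pass 70% of its speed; a pose out of reach is approached as far as the arm can. A call with a gripper value outside its range is refused whole. OPENING is the finger opening in mm, from 0 to 94, set as the call begins (- or left out, the last holds). The fingers move at their own pace and stop on an object; FORCE is the grip in N (left out, the last holds). Time passes only in rows, so rows that do not move let the fingers close. It gives the time, the measured TCP pose, the force and the opening at its end, in the units of the state.
- ctrl.get_obs(): the state, without advancing time (a new reading comes with each control period).
- ctrl.camera(name): name is "side" or "top" or "wrist"; returns the picture (420x560x3 uint8, red, green, blue); there is no depth.
- ctrl.camera_model(name): a dict with "fx", "fy", "cx", "cy" (pixels), "k1" (the pictures are not rectified: a ray, as slopes to the right and down, at radius r is drawn at 1 + k1 r^2 times it, then the intrinsics apply), "R" (3x3) and "t" (3): a world point X has camera coordinates R X + t. Camera axes: x right, y down, z forward; pixel columns grow to the right and rows downward; lengths in m; the calibration is good to about 2 mm. A picture is of the moment at which its call begins: read the wrist's pose just before it. camera_model takes no time and is no camera call; for the wrist camera it gives the pose at the moment of the call.
- ctrl.hand_in(): hands the job in, once; it reports no verdict.
The state is a dict: "time_s": time; "qpos": joint angles; "joint_vel": joint speeds; "tau": joint torques, N m; "ee_pos": TCP position; "eef_rot": TCP orientation; "force": force on the tool from outside, world axes, zero at the start; "moment": the same for the moment, N m; "grip_width": finger opening in m.
Only numpy, scipy, OpenCV 4.12 (cv2) and the standard library are available. Lean on these libraries where they do the work, as an engineer would, in place of code of your own. Each camera call takes 0.05 s, during which the arm holds its last target.

### The job

On this computer repair bench four boards have lost their finned aluminium heat sinks: take the heat sinks one after another and set each, fins up, on the board whose bare copper pad has the same outline as its base (large square, small square, long bar, round), centred on the pad and lined up with its edges. A square one may sit in any quarter turn and the bar either way round. Set them down gently rather than dropping them, and leave the fan and the paste jar where they are.

Things in the scene. Friction and masses are not known exactly. Their poses are not given: they have to be found in the camera images.
- sink_large: Loose bare-aluminium heat sink with a flat base and upright fins, standing on the table fins up; pick it up by its sides as if it were a solid block. Large square: 56 x 56 mm, 28 mm tall, about 110 g. Fins run along x. Origin at the centre of its underside, z up.
- sink_small: Loose bare-aluminium heat sink with a flat base and upright fins, standing on the table fins up; pick it up by its sides as if it were a solid block. Small square: 34 x 34 mm, 24 mm tall, about 40 g. Fins run along x. Origin at the centre of its underside, z up.
- sink_bar: Loose bare-aluminium heat sink with a flat base and upright fins, standing on the table fins up; pick it up by its sides as if it were a solid block. Long bar: 84 mm along x, 24 mm along y, 28 mm tall, about 70 g. Origin at the centre of its underside, z up.
- sink_round: Loose bare-aluminium heat sink with a flat base and upright fins, standing on the table fins up; pick it up by its sides as if it were a solid block. Round, with fins radiating from a core: 46 mm diameter, 28 mm tall, about 60 g. Origin at the centre of its underside, z up.
- board_large: Green circuit board, fixed, its top face 8 mm above the table; in the frame below it spans x -46 to +78 mm and y -50 to +50 mm. Its bare copper pad is a large square, 56 x 56 mm, sides along x and y. The pad's flat top is 11 mm above the table, 3 mm proud of the board. A row of connectors 10 mm tall stands on the board along its +x edge (x 64 to 76 mm); all else on the board is flat. Origin at table height under the centre of the pad, z up.
- board_small: Green circuit board, fixed, its top face 8 mm above the table; in the frame below it spans x -46 to +78 mm and y -50 to +50 mm. Its bare copper pad is a small square, 34 x 34 mm, sides along x and y. The pad's flat top is 11 mm above the table, 3 mm proud of the board. A row of connectors 10 mm tall stands on the board along its +x edge (x 64 to 76 mm); all else on the board is flat. Origin at table height under the centre of the pad, z up.
- board_bar: Green circuit board, fixed, its top face 8 mm above the table; in the frame below it spans x -46 to +78 mm and y -50 to +50 mm. Its bare copper pad is a long strip, 84 mm along x and 24 mm along y. The pad's flat top is 11 mm above the table, 3 mm proud of the board. A row of connectors 10 mm tall stands on the board along its +x edge (x 64 to 76 mm); all else on the board is flat. Origin at table height under the centre of the pad, z up.
- board_round: Green circuit board, fixed, its top face 8 mm above the table; in the frame below it spans x -46 to +78 mm and y -50 to +50 mm. Its bare copper pad is a disc of 46 mm diameter. The pad's flat top is 11 mm above the table, 3 mm proud of the board. A row of connectors 10 mm tall stands on the board along its +x edge (x 64 to 76 mm); all else on the board is flat. Origin at table height under the centre of the pad, z up.
- fan: Square black plastic case fan lying flat among the heat sinks, loose, 60 x 60 mm, 25 mm tall, round hub and blades inside. Not to be moved. Origin at the centre of its underside, z up.
- paste_jar: Small round jar with a grey cap standing among the heat sinks, loose, 42 mm diameter, 34 mm tall. Not to be moved. Origin at the centre of its underside, z up.
There are look-alikes about, which are no part of the job. What is shaped like the sink_bar but black, pink or red is not meant.

How it is judged:
By the outcome, as a careful person would: the job done as asked, in the order asked, and still so for the second after the job is handed in, with the robot touching nothing.
It also fails if it takes over 96 s, if anything falls off the work surface, if the arm or the gripper's body presses on something with over 40 N, if the wrist force passes 120 N, or if a joint passes its speed limit or range.

## Working session

There is one attempt and no reset: what is moved stays moved. The work goes in short steps, Python scripts to look and compute and a shell command to move; the robot and the scene stay as the last step left them, time stands still between calls to the robot, and variables do not carry over. Pictures are saved under pics/ and viewed, and the job is handed in when it is done.

```bash
ls; mkdir -p pics
python3 - <<'E'
from station import ctrl
import cv2
o=ctrl.get_obs(); print(o['time_s'],o['ee_pos'],o['eef_rot'],o['grip_width'],ctrl.tip_reach)
for n in ['top','side','wrist']:
    m=ctrl.camera_model(n); print(n,m)
    cv2.imwrite(f'pics/{n}0.png',ctrl.camera(n)[:,:,::-1])
E
```

```text
pics
0.0 [0.14120431 0.53131239 0.2268816 ] [-3.14040142e+00 -1.05714500e-04  2.88175801e+00] 0.09456215513344976 0.022
top {'fx': 466.2918554861006, 'fy': 466.2918554861006, 'cx': 285.3706948317291, 'cy': 209.6823491897098, 'k1': 0.034255071096120464, 'R': array([[ 0.00878972, -0.99995949, -0.00193666],
       [-0.9765084 , -0.00816655, -0.21532454],
       [ 0.2153    ,  0.0037838 , -0.97654063]]), 't': array([0.01120363, 0.40370569, 1.21658427])}
side {'fx': 544.8467464411142, 'fy': 544.8467464411142, 'cx': 277.0482539255927, 'cy': 196.47548300306065, 'k1': 0.02027164545388088, 'R': array([[ 0.78850673, -0.61477417, -0.01760284],
       [-0.32174179, -0.38793412, -0.86370674],
       [ 0.52415585,  0.68670215, -0.50368721]]), 't': array([-0.32540826,  0.14807851,  1.01871314])}
wrist {'fx': 297.69142079615267, 'fy': 297.69142079615267, 'cx': 279.7830942581433, 'cy': 208.9400354706513, 'k1': -0.044506889943573234, 'R': array([[ 2.57573364e-01,  9.66258727e-01, -1.85797483e-04],
       [ 9.40479660e-01, -2.50657369e-01,  2.29497045e-01],
       [ 2.21706951e-01, -5.92870647e-02, -9.73309340e-01]]), 't': array([-0.55025062, -0.02287384,  0.38843318])}
```

View pics/top0.png

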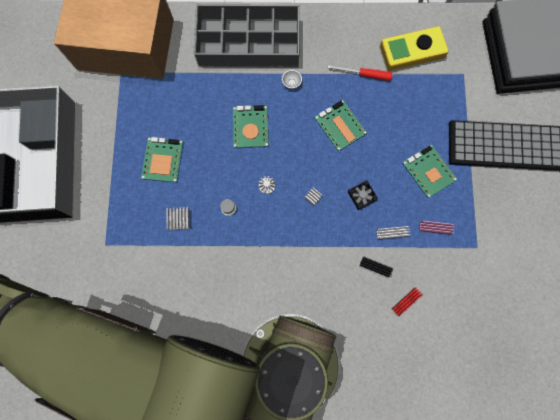

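View pics/side0.png

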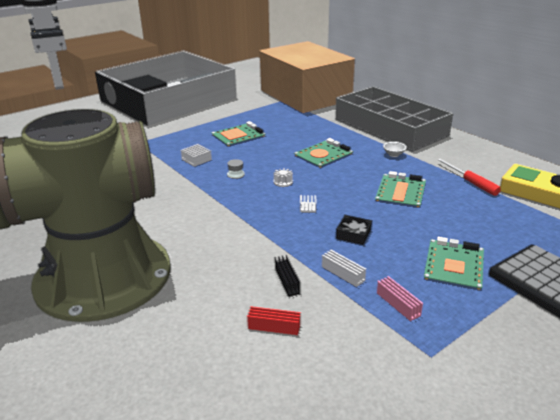

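View pics/wrist0.png

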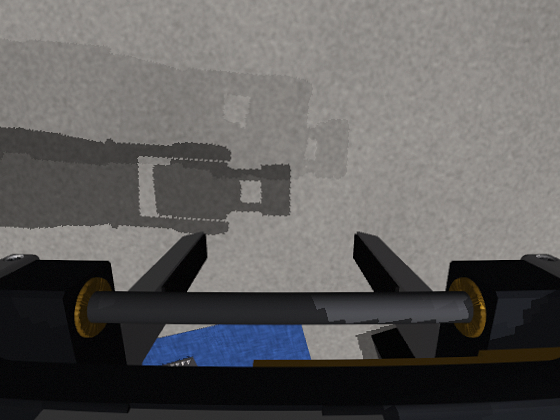

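The top view shows all four boards, on the blue mat at px (162,160), (250,127), (341,125) and (430,170). The sinks are large (177,218), round (267,185), small (314,196) and bar (393,232). The black, pink and red bars are look-alikes. I'll enlarge the view and measure.

```bash
cat > h.py <<'E'
import numpy as np, cv2
from station import ctrl
def unproj(m,uv,z):
    uv=np.atleast_2d(np.array(uv,float)); d=(uv-[m['cx'],m['cy']])/[m['fx'],m['fy']]
    s=d.copy()
    for _ in range(30):
        s=d/(1+m['k1']*(s**2).sum(1,keepdims=True))
    ray=np.c_[s,np.ones(len(s))]@m['R']; C=-m['R'].T@m['t']
    return C+ray*((z-C[2])/ray[:,2])[:,None]
def proj(m,X):
    c=np.atleast_2d(X)@m['R'].T+m['t']; s=c[:,:2]/c[:,2:]
    return s*(1+m['k1']*(s**2).sum(1,keepdims=True))*[m['fx'],m['fy']]+[m['cx'],m['cy']]
E
python3 - <<'E'
from h import *
im=cv2.imread('pics/top0.png'); m=ctrl.camera_model('top')
cv2.imwrite('pics/topL.png',cv2.resize(im[90:255,110:310],None,fx=4,fy=4,interpolation=cv2.INTER_CUBIC)[:600])
cv2.imwrite('pics/topR.png',cv2.resize(im[90:255,290:490],None,fx=4,fy=4,interpolation=cv2.INTER_CUBIC)[:600])
hsv=cv2.cvtColor(im,cv2.COLOR_BGR2HSV)
mk=cv2.inRange(hsv,(5,100,120),(20,255,255)); mk[:90]=0; mk[250:]=0
n,l,s,c=cv2.connectedComponentsWithStats(mk)
for i in range(1,n):
    if s[i,4]>60:
        P=unproj(m,np.argwhere(l==i)[:,::-1],.011)
        r=cv2.minAreaRect((P[:,:2]*1000).astype(np.float32)); print('pad',c[i].round(1),P.mean(0).round(4),np.round(r[1],1),round(r[2],1))
mk=cv2.inRange(hsv,(40,80,40),(85,255,255)); mk[:90]=0; mk[250:]=0
mk=cv2.morphologyEx(mk,cv2.MORPH_CLOSE,np.ones((5,5)))
n,l,s,c=cv2.connectedComponentsWithStats(mk)
for i in range(1,n):
    if s[i,4]>300:
        P=unproj(m,np.argwhere(l==i)[:,::-1],.008)
        r=cv2.minAreaRect((P[:,:2]*1000).astype(np.float32)); print('board',c[i].round(1),np.round(r[0],1),np.round(r[1],1),round(r[2],1))
for n,u in dict(large=(177,217),small=(314,196),bar=(393,232),round=(267,185),fan=(362,194),jar=(228,207)).items(): print(n,unproj(m,u,.026).round(3))
mw=ctrl.camera_model('wrist'); print(-mw['R'].T@mw['t'])
E
```

```text
pad [343.5 128.7] [ 0.6513 -0.1506  0.011 ] [82.6 23.1] 33.4
pad [250.1 131. ] [0.6422 0.1185 0.011 ] [42.9 40.4] 1.2
pad [160.8 164.2] [0.5397 0.3684 0.011 ] [54.3 55. ] 84.6
pad [432.9 174.7] [ 0.515  -0.3989  0.011 ] [33.2 34. ] 31.5
board [340.4 125.3] [ 664.  -141.9] [121.5  99. ] 33.5
board [250.3 126.8] [657.4 119.1] [120.3  98.8] 1.8
board [162.3 159.2] [554.4 367.3] [ 99.1 119.6] 85.0
board [429.6 171.7] [ 527.7 -390.8] [121.7  99.4] 32.5
large [[0.385 0.31  0.026]]
small [[ 0.447 -0.064  0.026]]
bar [[ 0.348 -0.277  0.026]]
round [[0.477 0.066 0.026]]
fan [[ 0.454 -0.196  0.026]]
jar [[0.414 0.172 0.026]]
[0.07712688 0.54898885 0.38329131]
```

View pics/topL.png

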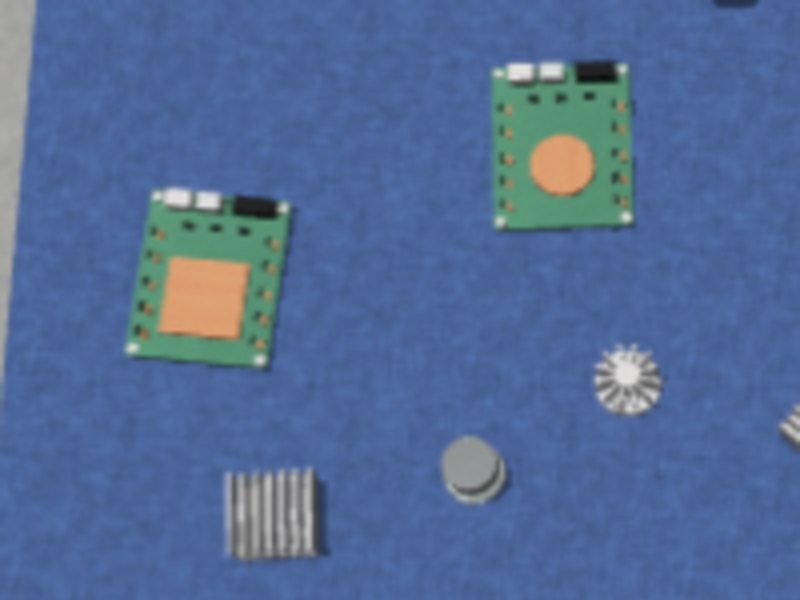

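View pics/topR.png

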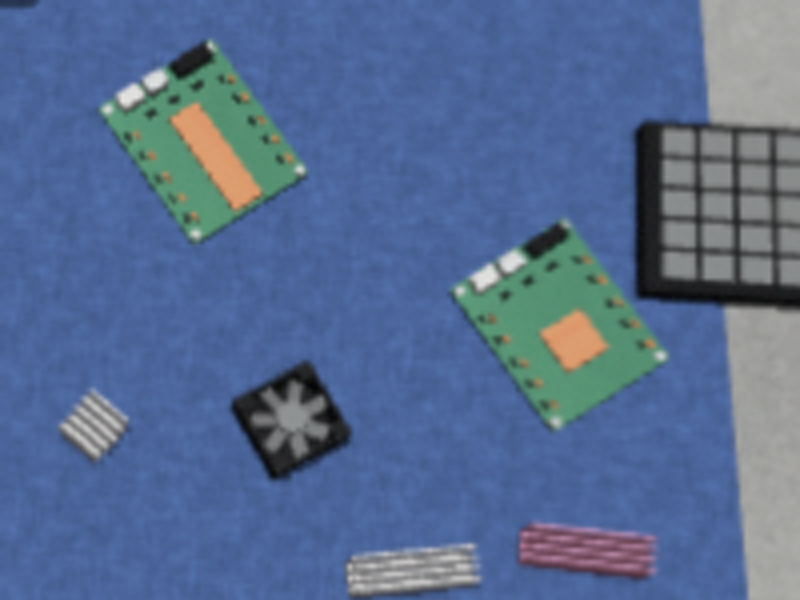

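```bash
cat >> h.py <<'E'
def plan(x,y,z,yawdeg,z_mid=None):
    """suggest rows from measured pose to target (tool pointing down)"""
    o=ctrl.get_obs(); p=np.array(o['ee_pos']); yaw=o['eef_rot'][2]
    d=np.array([x,y,z])-p; dy=(np.radians(yawdeg)-yaw+np.pi)%(2*np.pi)-np.pi
    n=int(max(1,np.ceil(np.linalg.norm(d)/.055),np.ceil(abs(dy)/.17)))
    print('t %.2f'%o['time_s'],'pos',(p*1000).round(1),'yaw %.2f'%np.degrees(yaw),'w %.1f'%(o['grip_width']*1000),'n',n,'d',(d*1000).round(1),'dyaw %.2f'%np.degrees(dy),'j6 %.2f'%o['qpos'][5],'F',np.round(o['force'],1))
    R=[]
    for i in range(n):
        a=yaw+dy*i/n; s=d*1000/n
        R.append([round(s[0]*np.cos(a)+s[1]*np.sin(a),1),round(s[0]*np.sin(a)-s[1]*np.cos(a),1),round(-s[2],1)])
    print(R,'spin',round(-dy/n,3))
def snap(n,name,crop=None,k=1):
    m=ctrl.camera_model(n); im=ctrl.camera(n)[:,:,::-1].copy(); cv2.imwrite(f'pics/{name}.png',im); np.save(f'pics/{name}.npy',m,allow_pickle=True); return m,im
E
python3 -c "
from h import *
plan(.385,.31,.16,180)"
```

```text
t 0.15 pos [141.2 531.4 227. ] yaw 165.12 w 94.2 n 7 d [ 243.8 -221.4  -67. ] dyaw 14.88 j6 -0.07 F [-0.1 -0.3 -0.1]
[[np.float64(-41.8), np.float64(-21.6), np.float64(9.6)], [np.float64(-40.9), np.float64(-23.2), np.float64(9.6)], [np.float64(-40.1), np.float64(-24.7), np.float64(9.6)], [np.float64(-39.1), np.float64(-26.1), np.float64(9.6)], [np.float64(-38.1), np.float64(-27.6), np.float64(9.6)], [np.float64(-37.1), np.float64(-29.0), np.float64(9.6)], [np.float64(-36.0), np.float64(-30.3), np.float64(9.6)]] spin -0.037
```

```bash
python3 -m creep '{"xyz": [[-42,-22,10],[-41,-23,10],[-40,-25,10],[-39,-26,10],[-38,-28,10]], "spin": [-0.037,-0.037,-0.037,-0.037,-0.037]}' 94 25; sed -i 's/round(s\[0\]/float(s[0]/; s/,1),round(s\[0\]\*np.sin(a)-s\[1\]\*np.cos(a),1),round(-s\[2\],1)\]/),float(s[0]*np.sin(a)-s[1]*np.cos(a)),float(-s[2])]/; s/R.append(\(.*\))$/R.append([round(v,1) for v in \1])/' h.py; python3 -c "
from h import *
plan(.385,.31,.16,180)"
```

```text
time_s: 0.78
ee_pos: [0.3161, 0.3713, 0.1771]
eef_rot: [-3.142, -0.0, 3.068]
force: [0.4, 0.0, -0.3]
grip_width: 0.0944
t 0.78 pos [316.1 371.3 177.1] yaw 175.79 w 94.4 n 2 d [ 68.9 -61.3 -17.1] dyaw 4.21 j6 -0.71 F [ 0.4  0.  -0.3]
[[-36.6, -28.0, 8.5], [-35.6, -29.4, 8.5]] spin -0.037
```

```bash
python3 -m creep '{"xyz": [[-37,-28,8],[-36,-29,8],[0,0,0]], "spin": [-0.037,-0.037,0]}'; python3 -c "
from h import *
snap('wrist','w1'); plan(.385,.31,.16,180)"
```

```text
time_s: 1.15
ee_pos: [0.3862, 0.3096, 0.1607]
eef_rot: [-3.141, -0.001, 3.138]
force: [-1.0, 0.7, 0.4]
grip_width: 0.094
t 1.20 pos [385.3 310.7 161.1] yaw 179.81 w 93.9 n 1 d [-0.3 -0.7 -1.1] dyaw 0.19 j6 -0.96 F [ 0.2  0.9 -0.3]
[[0.3, -0.7, 1.1]] spin -0.003
```

View pics/w1.png

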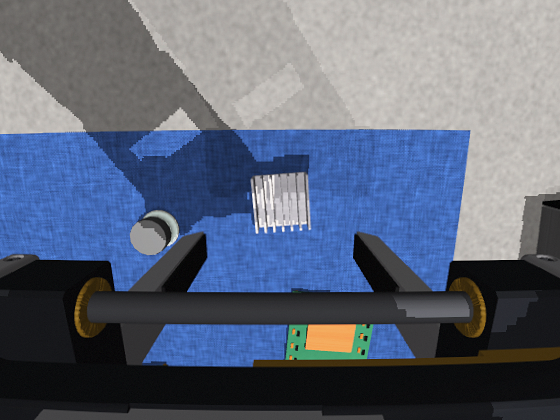

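The large sink sits at about px (281,203), between the fingers. Enlarging.

```bash
python3 -c "
from h import *
im=cv2.imread('pics/w1.png'); cv2.imwrite('pics/w1c.png',cv2.resize(im[150:250,220:340],None,fx=6,fy=6,interpolation=cv2.INTER_CUBIC))"
```

```text
(no output)
```

View pics/w1c.png

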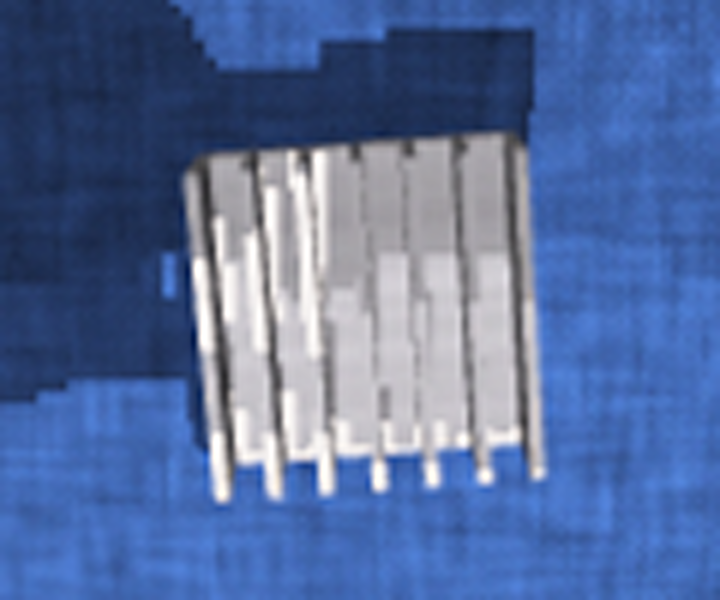

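Top-face corners in the crop are at (213,500), (547,478), (528,138) and (184,165).

```bash
cat >> h.py <<'E'
def rect(name,pts,x0,y0,k,z):
    m=np.load(f'pics/{name}.npy',allow_pickle=True).item()
    P=unproj(m,(np.array(pts,float)+.5)/k-.5+[x0,y0],z)[:,:2]*1000
    e=np.roll(P,-1,0)-P
    print('corners',P.round(1).tolist()); print('ctr',P.mean(0).round(1),'len',np.linalg.norm(e,axis=1).round(1),'ang',np.degrees(np.arctan2(e[:,1],e[:,0])).round(1))
E
python3 -c "
from h import *
rect('w1',[(213,500),(547,478),(528,138),(184,165)],220,150,6,.028)"
```

```text
corners [[412.9, 284.9], [409.2, 341.5], [351.8, 337.3], [355.9, 281.5]]
ctr [382.5 311.3] len [56.7 57.6 55.9 57. ] ang [  93.7 -175.8  -85.8    3.4]
```

```bash
python3 -c "
from h import *
plan(.3825,.3113,.027,-176.0)"
```

```text
t 1.20 pos [385.3 310.7 161.1] yaw 179.81 w 93.9 n 3 d [  -2.8    0.6 -134.1] dyaw 4.19 j6 -0.96 F [ 0.2  0.9 -0.3]
[[0.9, 0.2, 44.7], [0.9, 0.2, 44.7], [0.9, 0.2, 44.7]] spin -0.024
```

```bash
python3 -m creep '{"xyz": [[1.5,0.3,45],[1.3,0.3,40],[0,0,30],[0,0,16],[0,0,3]], "spin": [-0.024,-0.024,-0.024,0,0]}' 76; python3 -m creep '{"xyz": [[0,0,0],[0,0,0],[0,0,0],[0,0,0],[0,0,0]], "spin": [0,0,0,0,0]}' 0 25
```

```text
time_s: 1.82
ee_pos: [0.3816, 0.3124, 0.0272]
eef_rot: [-3.141, -0.001, -3.07]
force: [0.3, 0.3, 0.0]
grip_width: 0.0763
time_s: 2.45
ee_pos: [0.3824, 0.3123, 0.0283]
eef_rot: [3.141, 0.001, -3.071]
force: [-1.4, -1.2, 7.1]
grip_width: 0.0558
```

```bash
python3 -m creep '{"xyz": [[0,0,-20],[0,0,-40],[0,0,-40],[0,0,-30],[0,0,0]], "spin": [0,0,0,0,0]}'; python3 -c "
from h import *
plan(.625,.361,.165,174.8)"
```

```text
time_s: 3.08
ee_pos: [0.3827, 0.3125, 0.1594]
eef_rot: [3.139, 0.004, -3.071]
force: [-0.4, 0.4, -1.4]
grip_width: 0.0561
t 3.08 pos [382.7 312.5 159.4] yaw -175.93 w 56.1 n 5 d [242.3  48.5   5.6] dyaw -9.27 j6 -1.03 F [-0.4  0.4 -1.4]
[[-49.0, 6.2, -1.1], [-48.8, 7.8, -1.1], [-48.5, 9.4, -1.1], [-48.2, 11.0, -1.1], [-47.8, 12.5, -1.1]] spin 0.032
```

```bash
python3 -m creep '{"xyz": [[-49,6,-1],[-49,8,-1],[-48,9,-1],[-48,11,-1],[-48,12,-1]], "spin": [0.032,0.032,0.032,0.032,0.032]}';python3 -m creep '{"xyz": [[0,0,0],[0,0,0]], "spin": [0,0]}'; python3 -c "
from h import *
m,im=snap('wrist','w2'); plan(.625,.361,.165,174.8)
cv2.imwrite('pics/w2c.png',cv2.resize(im[0:300,130:430],None,fx=2,fy=2,interpolation=cv2.INTER_CUBIC))"
```

```text
time_s: 3.7
ee_pos: [0.625, 0.3598, 0.1603]
eef_rot: [-3.141, -0.002, 3.052]
force: [-0.0, 0.1, -0.3]
grip_width: 0.0561
time_s: 3.95
ee_pos: [0.6231, 0.3596, 0.1606]
eef_rot: [-3.14, -0.002, 3.053]
force: [-1.7, -0.3, -1.1]
grip_width: 0.0557
t 4.00 pos [623.  359.8 161.6] yaw 174.94 w 55.5 n 1 d [2.  1.2 3.4] dyaw -0.14 j6 -1.01 F [-0.4 -0.2 -0.5]
[[-1.9, 1.4, -3.4]] spin 0.003
```

View pics/w2c.png

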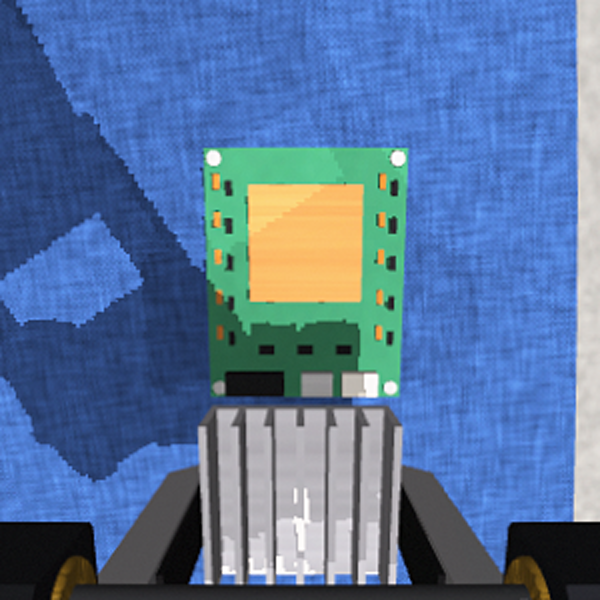

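```bash
python3 -c "
from h import *
im=cv2.imread('pics/w2.png')
a=cv2.resize(im[85:160,245:320],None,fx=8,fy=8,interpolation=cv2.INTER_CUBIC)
cv2.imwrite('pics/w2d.png',a)
b=cv2.resize(im[190:300,215:345],None,fx=5,fy=5,interpolation=cv2.INTER_CUBIC)
cv2.imwrite('pics/w2e.png',b)"
```

```text
(no output)
```

View pics/w2d.png

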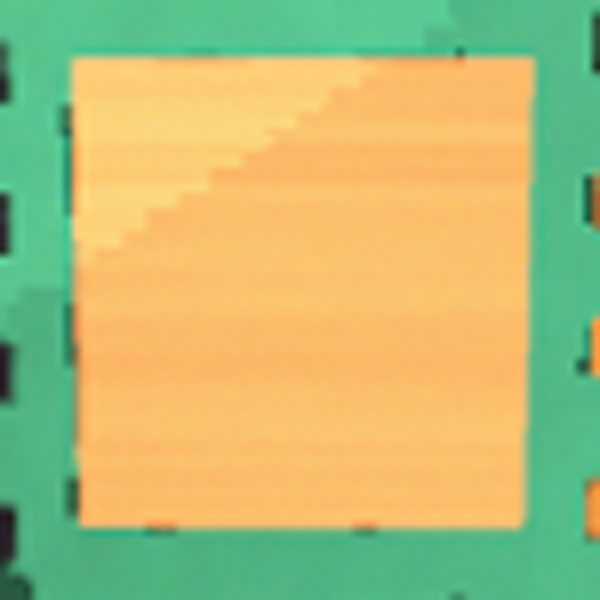

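View pics/w2e.png

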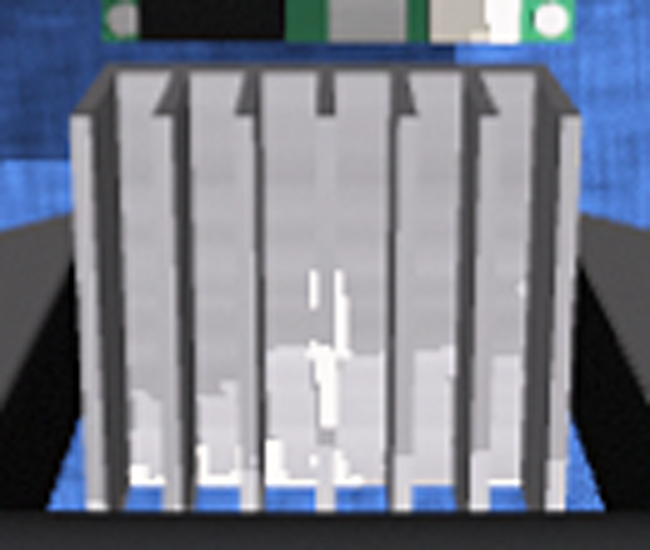

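The pad corners in the 8x crop are (72,58), (535,58), (524,527) and (79,527). The sink's front top edge runs from (72,116) to (580,116) and its front bottom edge from (112,67) to (538,67), in the 5x crop.

```bash
cat >> h.py <<'E'
def tool(name,pts,x0,y0,k,z,p,yawdeg):
    "points in tool x,y mm relative to TCP p"
    m=np.load(f'pics/{name}.npy',allow_pickle=True).item()
    P=(unproj(m,(np.array(pts,float)+.5)/k-.5+[x0,y0],z)[:,:2]-np.array(p))*1000
    a=np.radians(yawdeg); return np.c_[P@[np.cos(a),np.sin(a)],P@[np.sin(a),-np.cos(a)]].round(1)
E
python3 -c "
from h import *
rect('w2',[(72,58),(535,58),(524,527),(79,527)],245,85,8,.011)
p=(.623,.3598)
print(tool('w2',[(72,58),(535,58),(524,527),(79,527)],245,85,8,.011,p,174.94).tolist())
print(tool('w2',[(72,116),(580,116)],215,190,5,.1610,p,174.94),tool('w2',[(112,67),(538,67)],215,190,5,.1333,p,174.94))"
```

```text
corners [[509.7, 344.6], [514.7, 400.7], [570.8, 395.5], [565.8, 339.5]]
ctr [540.2 370.1] len [56.3 56.3 56.3 56.3] ang [ 84.9  -5.3 -95.1 174.8]
[[111.5, -25.1], [111.5, 31.2], [55.2, 31.0], [55.2, -25.3]]
[[ 27.4 -27.1]
 [ 27.3  27.8]] [[ 26.9 -26.7]
 [ 26.8  27.1]]
```

```bash
python3 -m creep '{"xyz": [[42,1.4,0],[41.8,1.3,0],[0,0,50],[0,0,40],[0,0,20]], "spin": [0.002,0,0,0,0]}';python3 -m creep '{"xyz": [[0,0,4],[0,0,0],[0,0,0]], "spin": [0,0,0]}'; python3 -c "
from h import *
m,im=snap('wrist','w3'); plan(.540,.3701,.0393,174.8)
cv2.imwrite('pics/w3c.png',cv2.resize(im[150:290,190:370],None,fx=4,fy=4,interpolation=cv2.INTER_CUBIC))
m,im=snap('side','s3')
u=proj(m,[.54,.37,.02])[0].astype(int);print(u)
cv2.imwrite('pics/s3c.png',cv2.resize(im[max(u[1]-50,0):u[1]+50,u[0]-60:u[0]+60],None,fx=5,fy=5,interpolation=cv2.INTER_CUBIC))"
```

```text
time_s: 4.62
ee_pos: [0.5393, 0.3697, 0.051]
eef_rot: [-3.14, -0.002, 3.052]
force: [0.6, -0.3, -0.5]
grip_width: 0.0561
time_s: 5.0
ee_pos: [0.5413, 0.3704, 0.05]
eef_rot: [3.14, 0.002, 3.051]
force: [-0.5, 0.4, -1.9]
grip_width: 0.0552
t 5.05 pos [541.2 370.3  49.7] yaw 174.80 w 55.6 n 1 d [ -1.2  -0.2 -10.4] dyaw 0.00 j6 -0.94 F [ 0.1 -0.  -1.1]
[[1.2, -0.3, 10.4]] spin -0.0
[232 130]
```

View pics/w3c.png

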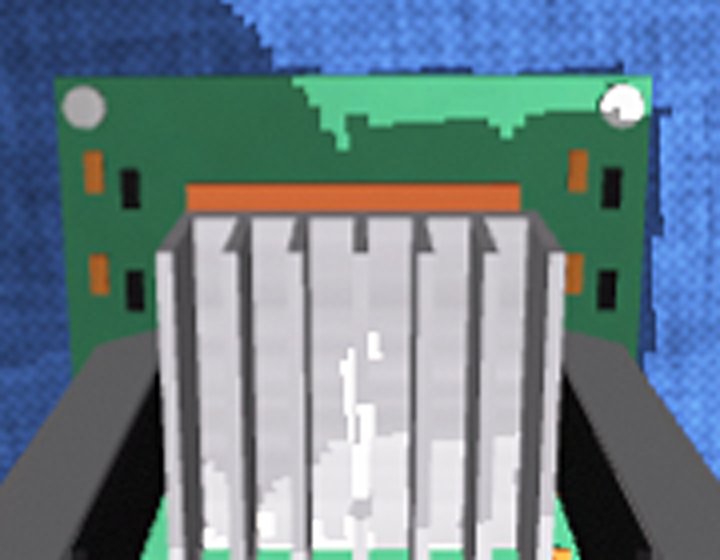

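View pics/s3c.png

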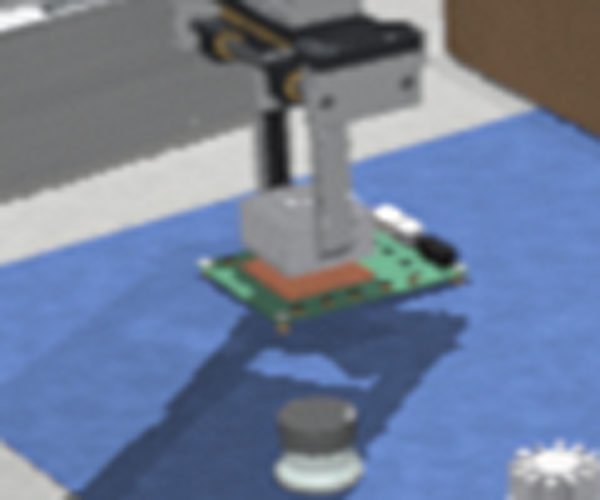

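Pad front edge is at row 184, cols 186-520. The sink's bottom front edge is at row 213, cols ~188-533, and its top front edge at row 251, cols 157-566. Comparing the two in tool coordinates.

```bash
python3 -c "
from h import *
p=(.5412,.3703)
print(tool('w3',[(186,184),(520,184)],190,150,4,.011,p,174.8))
for z in (.0214,.018): print(tool('w3',[(188,213),(533,213)],190,150,4,z,p,174.8))
for z in (.0494,.046):print(tool('w3',[(157,251),(566,251)],190,150,4,z,p,174.8))"
```

```text
[[ 29.4 -28.4]
 [ 29.3  27.3]]
[[ 26.7 -26.7]
 [ 26.6  28.1]]
[[ 25.9 -27.2]
 [ 25.9  28.6]]
[[ 27.4 -27. ]
 [ 27.4  28.5]]
[[ 26.6 -27.6]
 [ 26.5  29.1]]
```

```bash
python3 -m creep '{"xyz": [[2.4,-1.2,0],[0,0,4],[0,0,3],[0,0,0]], "spin": [0,0,0,0]}'; python3 -c "
from h import *
m,im=snap('wrist','w4'); plan(.540,.3701,.0393,174.8)
cv2.imwrite('pics/w4c.png',cv2.resize(im[150:290,190:370],None,fx=4,fy=4,interpolation=cv2.INTER_CUBIC))"
```

```text
time_s: 5.6
ee_pos: [0.5381, 0.3689, 0.041]
eef_rot: [-3.141, -0.001, 3.051]
force: [-0.3, 0.4, -1.7]
grip_width: 0.0561
t 5.65 pos [538.2 369.   41.2] yaw 174.80 w 55.7 n 1 d [ 1.8  1.1 -1.9] dyaw 0.00 j6 -0.94 F [-0.   0.3 -1. ]
[[-1.7, 1.3, 1.9]] spin -0.0
```

View pics/w4c.png

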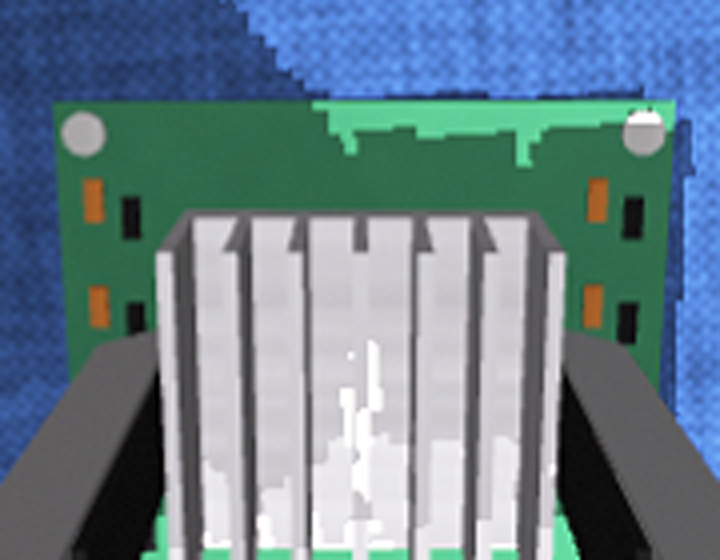

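```bash
python3 -c "
from h import *
p=(.5382,.3690)
print(tool('w4',[(52,103),(676,103)],190,150,4,.008,p,174.8))
for z in (.013,.011): print(tool('w4',[(188,213),(533,213)],190,150,4,z,p,174.8))
"; python3 -m creep '{"xyz": [[0,0,1],[0,0,0],[0,0,0.8],[0,0,0]], "spin": [0,0,0,0]}'
```

```text
[[ 43.9 -48.8]
 [ 43.9  50.9]]
[[ 27.  -26.8]
 [ 27.   27.8]]
[[ 26.6 -27.1]
 [ 26.6  28.1]]
time_s: 6.15
ee_pos: [0.5382, 0.369, 0.0396]
eef_rot: [-3.142, -0.0, 3.051]
force: [0.6, -0.2, 0.0]
grip_width: 0.056
```

```bash
python3 -m creep '{"xyz": [[-0.5,0.4,0],[0,0,0.8],[0,0,0],[0,0,0.5],[0,0,0]], "spin": [0,0,0,0,0]}'
```

```text
time_s: 6.78
ee_pos: [0.5389, 0.3695, 0.0393]
eef_rot: [3.141, 0.0, 3.051]
force: [-4.7, -3.0, 10.2]
grip_width: 0.0555
```

```bash
python3 -m creep '{"xyz": [[0,0,0],[0,0,0],[0,0,0]], "spin": [0,0,0]}' 72;python3 -m creep '{"xyz": [[0,0,-15],[0,0,-35],[0,0,-45],[-15,0,-35],[0,0,0]], "spin": [0,0,0,0,0]}'; python3 -c "
from h import *
m,im=snap('wrist','w5'); plan(.540,.3701,.0393,174.8)
cv2.imwrite('pics/w5c.png',cv2.resize(im[110:250,210:360],None,fx=4,fy=4,interpolation=cv2.INTER_CUBIC))"
```

```text
time_s: 7.15
ee_pos: [0.5387, 0.3694, 0.0381]
eef_rot: [-3.141, -0.0, 3.051]
force: [0.4, -0.7, 0.0]
grip_width: 0.0717
time_s: 7.78
ee_pos: [0.5552, 0.3684, 0.1725]
eef_rot: [3.138, 0.005, 3.05]
force: [-0.6, 0.2, -1.7]
grip_width: 0.0719
t 7.83 pos [554.2 368.1 170. ] yaw 174.78 w 72.1 n 3 d [ -14.2    2.  -130.7] dyaw 0.02 j6 -0.95 F [ 0.6  0.6 -0.1]
[[4.8, 0.2, 43.6], [4.8, 0.2, 43.6], [4.8, 0.2, 43.6]] spin -0.0
```

View pics/w5c.png

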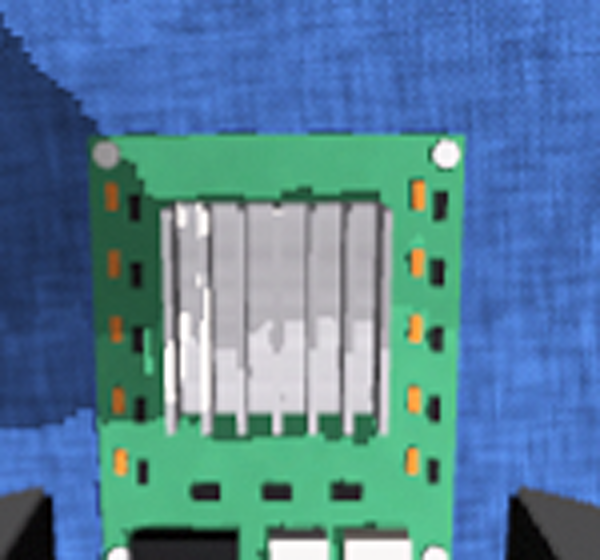

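```bash
python3 -c "
from h import *
p=(.5542,.3681)
A=tool('w5',[(161,208),(391,208),(389,433),(166,433)],210,110,4,.039,p,174.8);print(A.tolist(),A.mean(0))
print(tool('w5',[(164,202),(387,202)],210,110,4,.011,p,174.8))
B=tool('w5',[(90,136),(464,136),(449,560),(104,560)],210,110,4,.008,p,174.8);print(B.tolist(),B.mean(0)-[0,0],'pad x',B[0,0]-46)"
```

```text
[[43.4, -27.3], [43.3, 28.2], [-13.0, 28.8], [-12.8, -27.4]] [15.225  0.575]
[[ 42.7 -29.1]
 [ 42.6  29.8]]
[[59.8, -48.5], [59.7, 50.1], [-59.3, 49.9], [-59.0, -49.0]] [0.3   0.625] pad x 13.799999999999997
```

```bash
python3 -c "
from h import *
im=cv2.imread('pics/w2.png')
cv2.imwrite('pics/w2f.png',cv2.resize(im[60:165,225:345],None,fx=5,fy=5,interpolation=cv2.INTER_CUBIC))"
```

```text
(no output)
```

View pics/w2f.png

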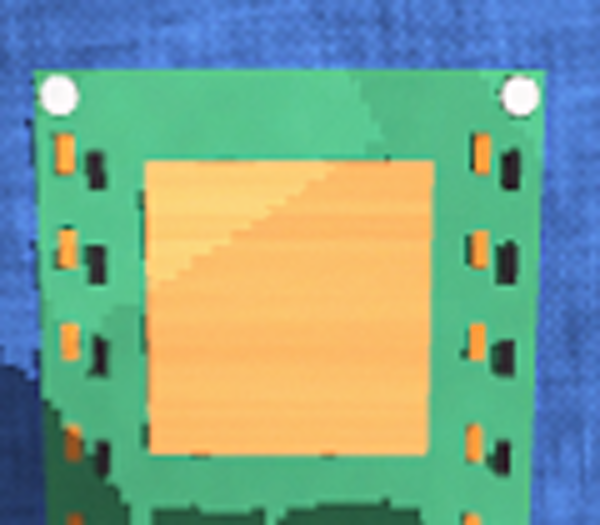

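The large sink's front edge lines up with the component rows as the pad's did, within about 0.5 mm. Next is the small sink.

```bash
python3 -c "
from h import *
plan(.447,-.064,.16,135)"
```

```text
t 7.83 pos [554.2 368.1 170. ] yaw 174.78 w 72.1 n 9 d [-107.2 -432.1  -10. ] dyaw -39.78 j6 -0.95 F [ 0.6  0.6 -0.1]
[[7.5, -48.9, 1.1], [3.7, -49.3, 1.1], [-0.1, -49.5, 1.1], [-3.9, -49.3, 1.1], [-7.7, -48.9, 1.1], [-11.5, -48.1, 1.1], [-15.1, -47.1, 1.1], [-18.7, -45.8, 1.1], [-22.2, -44.2, 1.1]] spin 0.077
```

```bash
python3 -m creep '{"xyz": [[7.5,-49,1],[3.7,-49,1],[0,-50,1],[-4,-49,1],[-8,-49,1]], "spin": [0.077,0.077,0.077,0.077,0.077]}' 60;python3 -m creep '{"xyz": [[-11.5,-48,1],[-15,-47,1],[-19,-46,1],[-22,-44,1],[0,0,0]], "spin": [0.077,0.077,0.077,0.077,0]}';  python3 -c "
from h import *
m,im=snap('wrist','w6'); plan(.447,-.064,.16,135)
cv2.imwrite('pics/w6c.png',cv2.resize(im[130:270,200:360],None,fx=5,fy=5,interpolation=cv2.INTER_CUBIC)[:600])"
```

```text
time_s: 8.45
ee_pos: [0.4931, 0.1263, 0.1625]
eef_rot: [-3.141, -0.001, 2.664]
force: [1.1, -0.0, -0.2]
grip_width: 0.0599
time_s: 9.07
ee_pos: [0.446, -0.0661, 0.1586]
eef_rot: [-3.141, -0.001, 2.353]
force: [-0.4, 0.1, 0.6]
grip_width: 0.06
t 9.12 pos [446.5 -64.9 158.8] yaw 134.97 w 59.5 n 1 d [0.5 0.9 1.2] dyaw 0.03 j6 -1.01 F [-0.3 -0.3  0.2]
[[0.2, 1.0, -1.2]] spin -0.0
```

View pics/w6c.png

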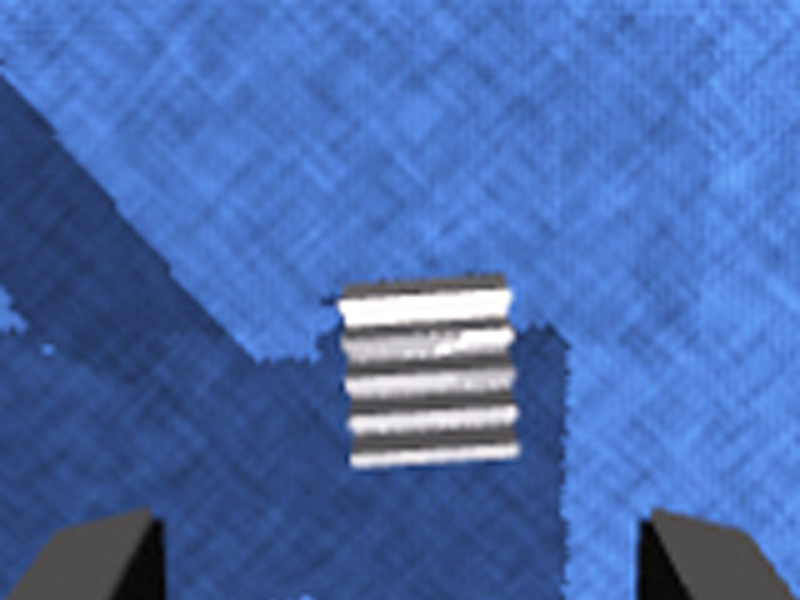

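```bash
python3 -c "
from h import *
rect('w6',[(338,296),(511,288),(521,458),(352,468)],200,130,5,.024)
print(tool('w6',[(338,296),(511,288),(521,458),(352,468)],200,130,5,.024,(.4465,-.0649),134.97))"
```

```text
corners [[424.1, -61.4], [447.2, -36.2], [473.6, -59.1], [450.7, -84.7]]
ctr [448.9 -60.3] len [34.2 34.9 34.4 35.4] ang [  47.5  -40.9 -131.7  138.9]
[[ 18.3 -13.4]
 [ 19.8  20.8]
 [-15.   23.3]
 [-17.  -11. ]]
```

```bash
python3 -c "
from h import *
plan(.4489,-.0603,.027,138.3)"
```

```text
t 9.12 pos [446.5 -64.9 158.8] yaw 134.97 w 59.5 n 3 d [   2.4    4.6 -131.8] dyaw 3.33 j6 -1.01 F [-0.3 -0.3  0.2]
[[0.5, 1.7, 43.9], [0.5, 1.7, 43.9], [0.4, 1.7, 43.9]] spin -0.019
```

```bash
python3 -m creep '{"xyz": [[0.5,2.5,45],[0.5,2.5,40],[0,0,30],[0,0,14],[0,0,3]], "spin": [-0.029,-0.029,0,0,0]}'; python3 -m creep '{"xyz": [[0,0,0],[0,0,0],[0,0,0],[0,0,0]], "spin": [0,0,0,0]}' 0 20;python3 -m creep '{"xyz": [[0,0,-20],[0,0,-40],[0,0,-40],[0,0,-34],[0,0,0]], "spin": [0,0,0,0,0]}'; python3 -c "
from h import *
plan(.515,-.399,.16,122)"
```

```text
time_s: 9.75
ee_pos: [0.4499, -0.0593, 0.027]
eef_rot: [-3.141, -0.001, 2.417]
force: [0.4, 0.5, -0.0]
grip_width: 0.0599
time_s: 10.25
ee_pos: [0.4503, -0.06, 0.0279]
eef_rot: [3.141, 0.001, 2.416]
force: [-1.1, -0.1, 7.5]
grip_width: 0.0337
time_s: 10.88
ee_pos: [0.4509, -0.0601, 0.1635]
eef_rot: [3.139, 0.004, 2.416]
force: [-0.1, 0.2, -0.0]
grip_width: 0.0342
t 10.88 pos [450.9 -60.1 163.5] yaw 138.41 w 34.2 n 7 d [  64.1 -338.9   -3.5] dyaw -16.41 j6 -1.06 F [-0.1  0.2 -0. ]
[[-39.0, -30.1, 0.5], [-40.2, -28.5, 0.5], [-41.3, -26.8, 0.5], [-42.4, -25.1, 0.5], [-43.4, -23.4, 0.5], [-44.3, -21.6, 0.5], [-45.1, -19.7, 0.5]] spin 0.041
```

```bash
python3 -c "
from h import *
plan(.555,-.463,.16,122)"
```

```text
t 10.88 pos [450.9 -60.1 163.5] yaw 138.41 w 34.2 n 8 d [ 104.1 -402.9   -3.5] dyaw -16.41 j6 -1.06 F [-0.1  0.2 -0. ]
[[-43.2, -29.0, 0.4], [-44.2, -27.5, 0.4], [-45.1, -25.9, 0.4], [-46.0, -24.2, 0.4], [-46.9, -22.6, 0.4], [-47.6, -20.9, 0.4], [-48.4, -19.2, 0.4], [-49.0, -17.4, 0.4]] spin 0.036
```

```bash
python3 -m creep '{"xyz": [[-43,-29,0],[-44,-27.5,0],[-45,-26,0],[-46,-24,0],[-47,-23,0]], "spin": [0.036,0.036,0.036,0.036,0.036]}';python3 -m creep '{"xyz": [[-48,-21,1],[-48,-19,1],[-49,-17,1],[0,0,0],[0,0,0]], "spin": [0.036,0.036,0.036,0,0]}';  python3 -c "
from h import *
m,im=snap('wrist','w7'); plan(.555,-.463,.16,122)
cv2.imwrite('pics/w7c.png',cv2.resize(im[60:260,190:370],None,fx=3,fy=3,interpolation=cv2.INTER_CUBIC))
cv2.imwrite('pics/w7d.png',cv2.resize(im[90:190,230:330],None,fx=6,fy=6,interpolation=cv2.INTER_CUBIC))"
```

```text
time_s: 11.5
ee_pos: [0.5143, -0.3132, 0.1599]
eef_rot: [-3.141, -0.002, 2.234]
force: [0.1, 0.8, -0.8]
grip_width: 0.0341
time_s: 12.12
ee_pos: [0.5534, -0.462, 0.1568]
eef_rot: [-3.141, -0.002, 2.128]
force: [-0.4, 0.4, -0.1]
grip_width: 0.0338
t 12.18 pos [ 553.6 -461.6  157.6] yaw 121.96 w 34.0 n 1 d [ 1.4 -1.4  2.4] dyaw 0.04 j6 -1.30 F [-0.6  0.2  0.3]
[[-1.9, 0.4, -2.4]] spin -0.001
```

View pics/w7c.png

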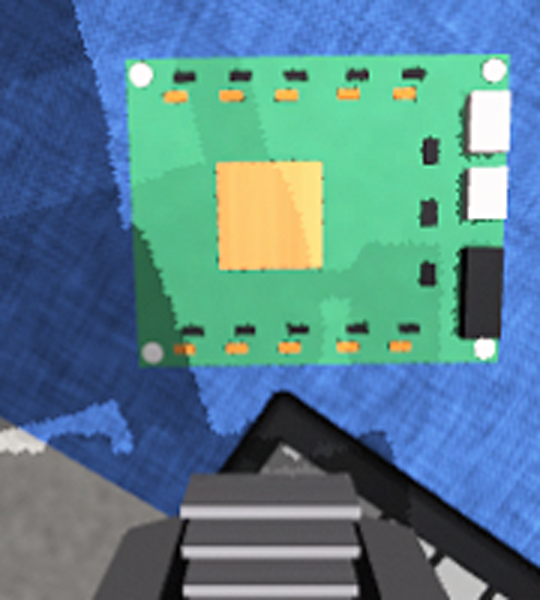

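View pics/w7d.png

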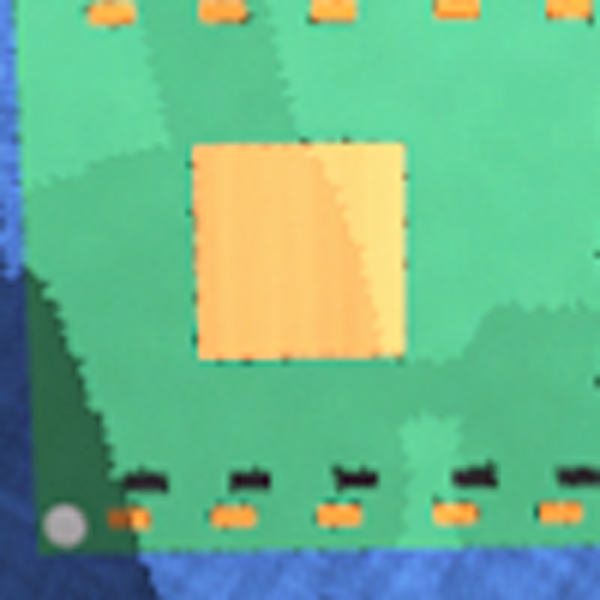

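Small pad corners in the 6x crop: (193,145), (405,144), (406,357), (199,359).

```bash
python3 -c "
from h import *
C=[(193,145),(405,144),(406,357),(199,359)]
rect('w7',C,230,90,6,.011)
A=tool('w7',C,230,90,6,.011,(.5536,-.4616),121.96);print(A,A.mean(0))
print(tool('w7',[(182,511),(359,511)],190,60,3,.1536,(.5536,-.4616),121.96),tool('w7',[(190,475),(352,475)],190,60,3,.13,(.5536,-.4616),121.96))"
```

```text
corners [[490.4, -393.8], [519.6, -375.5], [538.1, -404.1], [509.0, -422.6]]
ctr [ 514.3 -399. ] len [34.4 34.1 34.4 34.3] ang [  32.1  -57.2 -147.6  122.8]
[[ 91.  -17.7]
 [ 91.1  16.7]
 [ 57.   17.3]
 [ 56.7 -17.2]] [73.95  -0.225]
[[ 16.9 -16.6]
 [ 16.8  16.4]] [[ 17.6 -17.2]
 [ 17.5  17.2]]
```

```bash
python3 -m creep '{"xyz": [[37,0,0],[37,-0.2,0],[0,0,50],[0,0,40],[0,0,16]], "spin": [-0.009,0,0,0,0]}';python3 -m creep '{"xyz": [[0,0,1],[0,0,0],[0,0,0]], "spin": [0,0,0]}'; python3 -c "
from h import *
m,im=snap('wrist','w8'); plan(.5143,-.399,.039,122.5)
cv2.imwrite('pics/w8c.png',cv2.resize(im[150:270,200:360],None,fx=5,fy=5,interpolation=cv2.INTER_CUBIC))"
```

```text
time_s: 12.8
ee_pos: [0.5136, -0.3986, 0.0508]
eef_rot: [-3.141, -0.002, 2.138]
force: [-0.1, -0.4, -0.2]
grip_width: 0.0339
time_s: 13.18
ee_pos: [0.5146, -0.4005, 0.0528]
eef_rot: [3.141, 0.002, 2.137]
force: [0.2, 0.1, -0.9]
grip_width: 0.0339
t 13.22 pos [ 514.5 -400.4   52.5] yaw 122.43 w 33.9 n 1 d [ -0.2   1.4 -13.5] dyaw 0.07 j6 -1.28 F [ 0.2  0.2 -0.9]
[[1.3, 0.6, 13.5]] spin -0.001
```

View pics/w8c.png

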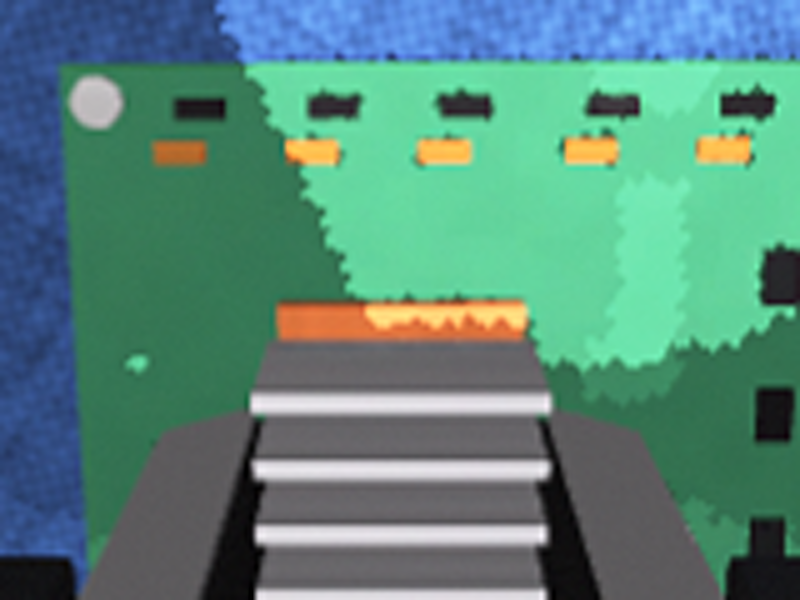

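Pad front edge is at row 302, cols 277-527. The sink's bottom front edge is at row 341, cols 271-534.

```bash
python3 -c "
from h import *
p=(.5145,-.4004);a=122.43
A=tool('w8',[(277,302),(527,302)],200,150,5,.011,p,a);print(A,A.mean(0))
for z in (.025,.022):
  A=tool('w8',[(271,341),(534,341)],200,150,5,z,p,a);print(A,A.mean(0))
A=tool('w8',[(250,394),(552,394)],200,150,5,.0485,p,a);print(A,A.mean(0))"
```

```text
[[ 19.2 -16.6]
 [ 19.1  17.6]] [19.15  0.5 ]
[[ 17.4 -16.3]
 [ 17.4  17.3]] [17.4  0.5]
[[ 16.6 -16.6]
 [ 16.6  17.6]] [16.6  0.5]
[[ 17.6 -16.7]
 [ 17.5  17.3]] [17.55  0.3 ]
```

```bash
python3 -m creep '{"xyz": [[1.9,0,0],[0,0,6],[0,0,4],[0,0,1],[0,0,0]], "spin": [0,0,0,0,0]}'; python3 -c "
from h import *
m,im=snap('wrist','w9'); plan(.5143,-.399,.039,122.5)
cv2.imwrite('pics/w9c.png',cv2.resize(im[150:270,200:360],None,fx=5,fy=5,interpolation=cv2.INTER_CUBIC))"
```

```text
time_s: 13.85
ee_pos: [0.5131, -0.3985, 0.0402]
eef_rot: [-3.142, -0.0, 2.137]
force: [-0.2, -0.2, -0.6]
grip_width: 0.0336
t 13.90 pos [ 513.1 -398.5   40.4] yaw 122.43 w 33.7 n 1 d [ 1.2 -0.5 -1.4] dyaw 0.07 j6 -1.28 F [-0.2  0.2 -0.9]
[[-1.0, 0.7, 1.4]] spin -0.001
```

View pics/w9c.png

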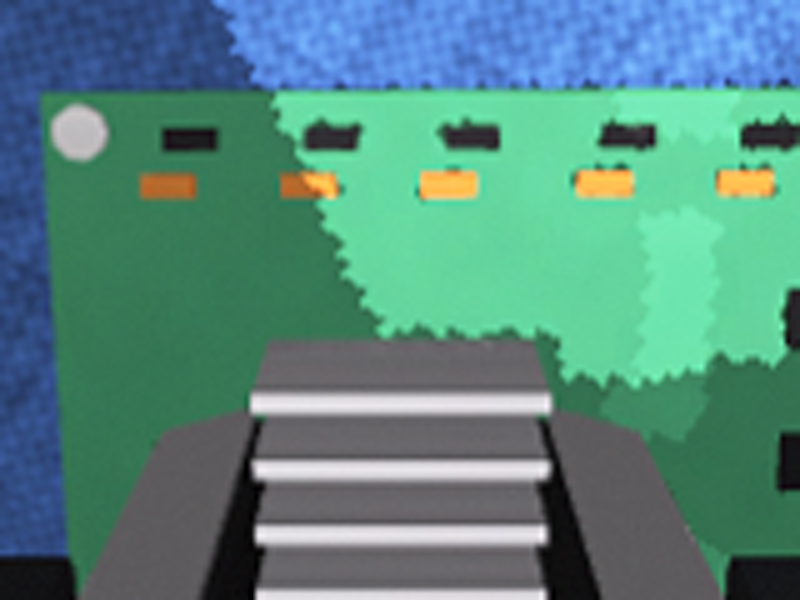

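```bash
python3 -c "
from h import *
p=(.5131,-.3985);a=122.43
print(tool('w9',[(40,93),(790,90)],200,150,5,.008,p,a)-[50,0],'left y+46:',tool('w9',[(40,93),(72,560)],200,150,5,.008,p,a)[:,1]+46)
for z in (.0125,.011): print(tool('w9',[(271,341),(534,341)],200,150,5,z,p,a)-[17,0])"; python3 -m creep '{"xyz": [[0,0,0.8],[0,0,0],[0,0,0.7],[0,0,0]], "spin": [0,0,0,0]}'
```

```text
[[ -1.1 -45.4]
 [ -0.8  49.5]] left y+46: [0.6 1.4]
[[  0.6 -16.4]
 [  0.6  17.3]]
[[  0.2 -16.5]
 [  0.2  17.4]]
time_s: 14.4
ee_pos: [0.5132, -0.3985, 0.039]
eef_rot: [3.142, 0.0, 2.137]
force: [-0.9, 0.2, 1.5]
grip_width: 0.0338
```

```bash
python3 -c "
from h import *
print(tool('w7',[(128,60),(509,55)],190,60,3,.008,(.5536,-.4616),121.96)-[50,0])"; python3 -m creep '{"xyz": [[-0.3,0,-0.8],[-0.4,0.1,0],[0,0,0.8],[0,0,0.5],[0,0,0]], "spin": [0,0,0,0,0]}'
```

```text
[[ 73.1 -45.8]
 [ 74.7  76.7]]
time_s: 15.02
ee_pos: [0.5136, -0.3991, 0.039]
eef_rot: [3.142, 0.0, 2.137]
force: [-3.7, 1.1, 7.1]
grip_width: 0.0341
```

Contact. Releasing, backing off and checking.

```bash
python3 -m creep '{"xyz": [[0,0,0],[0,0,0],[0,0,0]], "spin": [0,0,0]}' 52;python3 -m creep '{"xyz": [[0,0,-15],[0,0,-35],[0,0,-45],[-25,0,-30],[0,0,0]], "spin": [0,0,0,0,0]}'; python3 -c "
from h import *
m,im=snap('wrist','w10'); plan(.348,-.277,.16,180)
cv2.imwrite('pics/w10c.png',cv2.resize(im[90:240,200:360],None,fx=4,fy=4,interpolation=cv2.INTER_CUBIC))"
```

```text
time_s: 15.4
ee_pos: [0.5135, -0.399, 0.0382]
eef_rot: [-3.142, -0.0, 2.137]
force: [-0.4, 0.0, 0.4]
grip_width: 0.0521
time_s: 16.02
ee_pos: [0.5279, -0.4215, 0.1669]
eef_rot: [3.14, 0.005, 2.136]
force: [-0.9, 0.5, 0.1]
grip_width: 0.0518
t 16.07 pos [ 527.2 -420.4  164.6] yaw 122.42 w 52.0 n 6 d [-179.2  143.4   -4.6] dyaw 57.58 j6 -1.29 F [ 0.4  0.6 -0.4]
[[36.2, -12.4, 0.8], [37.7, -6.2, 0.8], [38.3, 0.2, 0.8], [37.7, 6.6, 0.8], [36.1, 12.8, 0.8], [33.4, 18.6, 0.8]] spin -0.168
```

View pics/w10c.png

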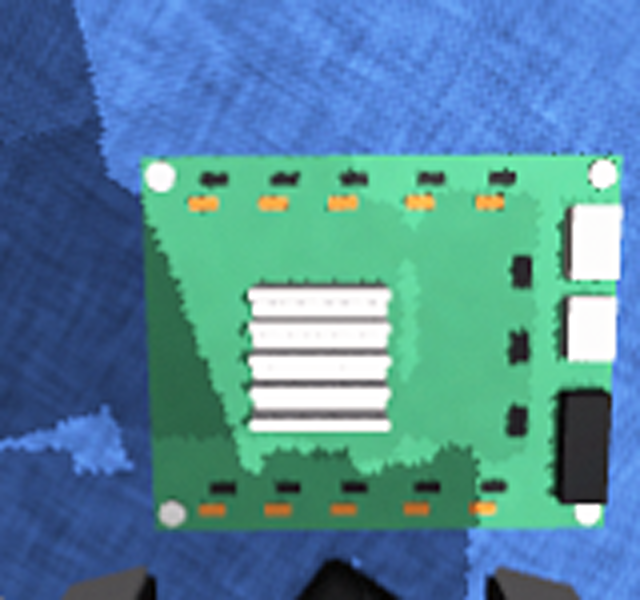

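```bash
python3 -c "
from h import *
p=(.5272,-.4204);a=122.43
B=tool('w10',[(142,159),(622,156),(603,526),(154,530)],200,90,4,.008,p,a);print(B.tolist(),'pad',B.mean(0)-[0,16])
A=tool('w10',[(248,290),(390,290),(390,432),(249,432)],200,90,4,.035,p,a);print(A.tolist(),A.mean(0))
A=tool('w10',[(251,284),(388,284)],200,90,4,.011,p,a);print(A.tolist(),A.mean(0)-[17,0])"
```

```text
[[74.4, -45.2], [75.1, 78.0], [-23.6, 78.3], [-24.5, -45.4]] pad [25.35   0.425]
[[43.1, -16.9], [43.0, 17.1], [8.3, 17.5], [8.3, -17.2]] [25.675  0.125]
[[42.7, -17.5], [42.6, 18.0]] [25.65  0.25]
```

```bash
python3 -c "
from h import *
plan(.348,-.277,.16,92)"
```

```text
t 16.07 pos [ 527.2 -420.4  164.6] yaw 122.42 w 52.0 n 5 d [-179.2  143.4   -4.6] dyaw -30.42 j6 -1.29 F [ 0.4  0.6 -0.4]
[[43.4, -14.9, 0.9], [41.6, -19.4, 0.9], [39.3, -23.7, 0.9], [36.6, -27.7, 0.9], [33.4, -31.4, 0.9]] spin 0.106
```

```bash
python3 -m creep '{"xyz": [[43,-15,1],[42,-19,1],[39,-24,1],[37,-28,1],[33,-31,1]], "spin": [0.106,0.106,0.106,0.106,0.106]}';python3 -m creep '{"xyz": [[0,0,0],[0,0,0]], "spin": [0,0]}';  python3 -c "
from h import *
m,im=snap('wrist','w11'); plan(.348,-.277,.16,92)
cv2.imwrite('pics/w11c.png',cv2.resize(im[80:280,180:380],None,fx=3,fy=3,interpolation=cv2.INTER_CUBIC))"
```

```text
time_s: 16.7
ee_pos: [0.3461, -0.2753, 0.1574]
eef_rot: [-3.14, -0.001, 1.603]
force: [0.0, -1.0, -0.2]
grip_width: 0.0519
time_s: 16.95
ee_pos: [0.3481, -0.2772, 0.1583]
eef_rot: [3.141, 0.0, 1.608]
force: [0.8, -0.3, -0.3]
grip_width: 0.0517
t 17.00 pos [ 348.3 -277.3  158.2] yaw 92.11 w 52.1 n 1 d [-0.3  0.3  1.8] dyaw -0.11 j6 -0.79 F [-0.5 -0.2  1.4]
[[0.4, -0.3, -1.8]] spin 0.002
```

View pics/w11c.png

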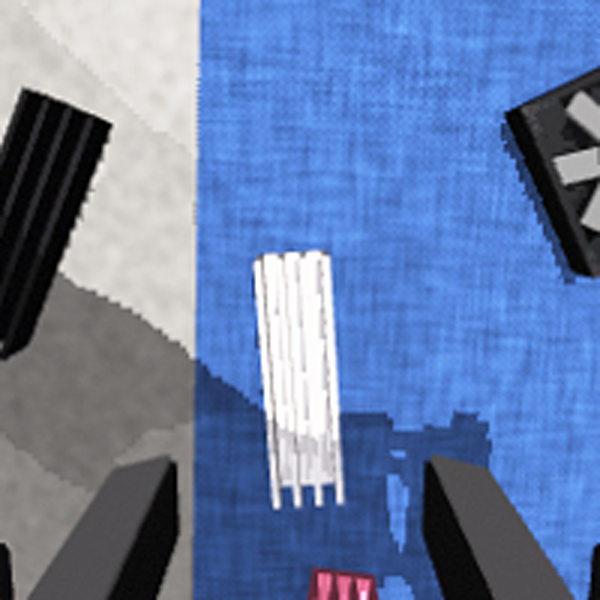

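```bash
python3 -c "
from h import *
C=[(253,261),(331,255),(345,503),(273,509)]
rect('w11',C,180,80,3,.028)
A=tool('w11',C,180,80,3,.028,(.3483,-.2773),92.1);print(A.tolist(),A.mean(0))
plan(.3511,-.2773,.027,96)"
```

```text
corners [[331.4, -236.8], [356.2, -234.0], [364.6, -317.5], [340.2, -320.6]]
ctr [ 348.1 -277.2] len [25.  83.9 24.6 84.2] ang [   6.5  -84.2 -172.9   96. ]
[[41.1, -15.4], [43.0, 9.5], [-40.8, 14.8], [-43.0, -9.7]] [ 0.075 -0.2  ]
t 17.00 pos [ 348.3 -277.3  158.2] yaw 92.11 w 52.1 n 3 d [   2.8    0.  -131.2] dyaw 3.89 j6 -0.79 F [-0.5 -0.2  1.4]
[[-0.0, 0.9, 43.7], [-0.0, 0.9, 43.7], [-0.1, 0.9, 43.7]] spin -0.023
```

```bash
python3 -m creep '{"xyz": [[0,0,45],[0,0,40],[0,0,30],[0,0,13],[0,0,3]], "spin": [-0.034,-0.034,0,0,0]}'; python3 -m creep '{"xyz": [[0,0,0],[0,0,0],[0,0,0],[0,0,0]], "spin": [0,0,0,0]}' 0 25;python3 -m creep '{"xyz": [[0,0,-20],[0,0,-40],[0,0,-40],[0,0,-34],[0,0,0]], "spin": [0,0,0,0,0]}'; python3 -c "
from h import *
plan(.572,-.203,.165,33.4)"
```

```text
time_s: 17.62
ee_pos: [0.3481, -0.2772, 0.027]
eef_rot: [-3.141, -0.001, 1.675]
force: [-0.4, 0.7, 0.1]
grip_width: 0.0524
time_s: 18.12
ee_pos: [0.3482, -0.2773, 0.0279]
eef_rot: [3.141, 0.001, 1.675]
force: [0.1, 1.7, 6.7]
grip_width: 0.0238
time_s: 18.75
ee_pos: [0.3486, -0.2777, 0.1635]
eef_rot: [3.139, 0.003, 1.675]
force: [-0.6, -0.6, -0.5]
grip_width: 0.0238
t 18.75 pos [ 348.6 -277.7  163.5] yaw 95.96 w 23.8 n 7 d [223.4  74.7   1.5] dyaw -62.56 j6 -0.86 F [-0.6 -0.6 -0.5]
[[7.3, 32.8, -0.2], [12.3, 31.3, -0.2], [17.0, 29.0, -0.2], [21.3, 26.0, -0.2], [25.1, 22.4, -0.2], [28.3, 18.2, -0.2], [30.8, 13.6, -0.2]] spin 0.156
```

```bash
python3 -m creep '{"xyz": [[7,33,0],[12,31,0],[17,29,0],[21,26,0],[25,22,0]], "spin": [0.156,0.156,0.156,0.156,0.156]}';python3 -m creep '{"xyz": [[28,18,0],[31,14,0],[0,0,0],[0,0,0]], "spin": [0.156,0.156,0,0]}';  python3 -c "
from h import *
m,im=snap('wrist','w12'); plan(.572,-.203,.165,33.4)
cv2.imwrite('pics/w12c.png',cv2.resize(im[30:250,180:380],None,fx=3,fy=3,interpolation=cv2.INTER_CUBIC)[:600])"
```

```text
time_s: 19.38
ee_pos: [0.5074, -0.224, 0.1599]
eef_rot: [-3.14, 0.0, 0.89]
force: [-0.0, 0.2, -0.8]
grip_width: 0.0241
time_s: 19.88
ee_pos: [0.57, -0.2035, 0.1601]
eef_rot: [-3.14, 0.001, 0.585]
force: [0.7, -0.6, -1.3]
grip_width: 0.0239
t 19.93 pos [ 569.9 -203.7  160.6] yaw 33.46 w 24.1 n 1 d [2.1 0.7 4.4] dyaw -0.06 j6 0.58 F [ 0.1 -0.5 -1.4]
[[2.1, 0.6, -4.4]] spin 0.001
```

View pics/w12c.png

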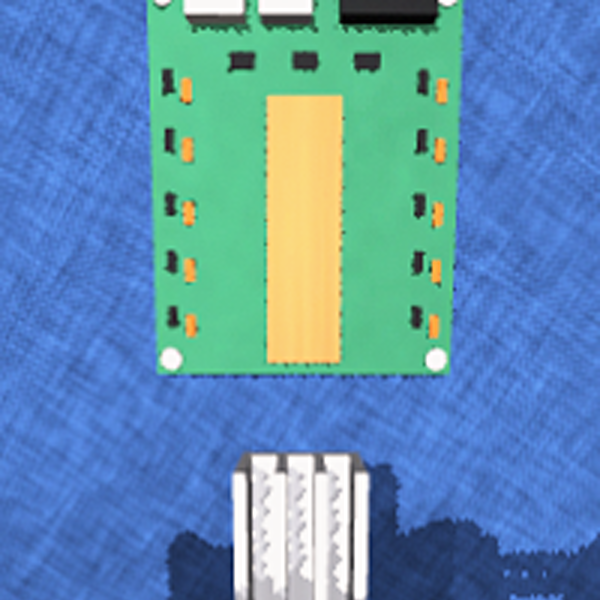

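```bash
python3 -c "
from h import *
p=(.5699,-.2037);a=33.46
C=[(266.5,95),(342.5,95),(340,363),(267.5,363)]
rect('w12',C,180,30,3,.011)
A=tool('w12',C,180,30,3,.011,p,a);print(A.tolist(),A.mean(0))
A=tool('w12',[(233,473),(369,473)],180,30,3,.1607,p,a);print(A.tolist())
A=tool('w12',[(240,454),(362,454)],180,30,3,.1327,p,a);print(A.tolist())"
```

```text
corners [[679.3, -117.2], [692.6, -137.3], [622.4, -183.7], [608.9, -163.3]]
ctr [ 650.8 -150.4] len [24.1 84.1 24.4 84.1] ang [ -56.6 -146.6  123.5   33.2]
[[138.9, -11.9], [138.9, 12.3], [54.8, 12.2], [54.8, -12.2]] [96.85  0.1 ]
[[41.8, -12.6], [41.8, 11.4]]
[[41.2, -13.3], [41.2, 12.0]]
```

```bash
python3 -m creep '{"xyz": [[49,0.3,0],[48,0.3,0],[0,0,50],[0,0,40],[0,0,19]], "spin": [0.002,0,0,0,0]}';python3 -m creep '{"xyz": [[0,0,1],[0,0,0],[0,0,0]], "spin": [0,0,0]}'; python3 -c "
from h import *
m,im=snap('wrist','w13'); plan(.6508,-.1504,.039,33.2)
cv2.imwrite('pics/w13c.png',cv2.resize(im[110:260,200:360],None,fx=4,fy=4,interpolation=cv2.INTER_CUBIC))"
```

```text
time_s: 20.55
ee_pos: [0.6508, -0.1509, 0.0501]
eef_rot: [-3.139, 0.002, 0.581]
force: [-0.0, -0.3, -0.4]
grip_width: 0.024
time_s: 20.92
ee_pos: [0.6527, -0.151, 0.0531]
eef_rot: [3.14, -0.002, 0.581]
force: [-0.3, 0.4, -0.7]
grip_width: 0.0237
t 20.98 pos [ 652.6 -150.9   52.8] yaw 33.28 w 23.5 n 1 d [ -1.8   0.5 -13.8] dyaw -0.08 j6 0.71 F [ 0.3  0.  -1.3]
[[-1.3, -1.4, 13.8]] spin 0.001
```

View pics/w13c.png

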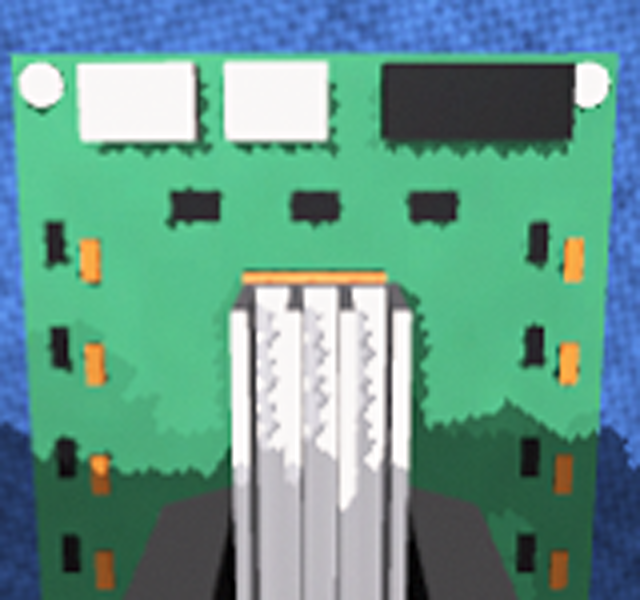

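```bash
python3 -c "
from h import *
im=cv2.imread('pics/w13.png')
cv2.imwrite('pics/w13d.png',cv2.resize(im[170:200,250:310],None,fx=12,fy=12,interpolation=cv2.INTER_CUBIC))"
```

```text
(no output)
```

View pics/w13d.png

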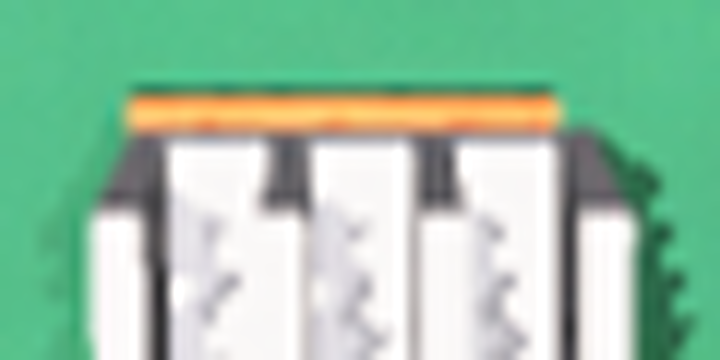

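```bash
python3 -c "
from h import *
p=(.6526,-.1509);a=33.28
A=tool('w13',[(126,95),(561,95)],250,170,12,.011,p,a);print(A.tolist())
A=tool('w13',[(133,132),(592,132)],250,170,12,.025,p,a);print(A.tolist())
A=tool('w13',[(133,132),(592,132)],250,170,12,.022,p,a);print(A.tolist())
A=tool('w13',[(92,210),(635,210)],250,170,12,.0529,p,a);print(A.tolist())"
```

```text
[[41.5, -13.6], [41.5, 10.6]]
[[41.3, -12.3], [41.3, 11.5]]
[[40.9, -12.5], [40.9, 11.7]]
[[41.7, -12.4], [41.7, 11.6]]
```

```bash
python3 -m creep '{"xyz": [[0,-1.1,0],[0,0,6],[0,0,4],[0,0,1.2],[0,0,0]], "spin": [0,0,0,0,0]}'; python3 -c "
from h import *
m,im=snap('wrist','w14'); plan(.6508,-.1504,.039,33.2)
cv2.imwrite('pics/w14c.png',cv2.resize(im[110:260,200:360],None,fx=4,fy=4,interpolation=cv2.INTER_CUBIC))"
```

```text
time_s: 21.6
ee_pos: [0.6514, -0.1498, 0.04]
eef_rot: [-3.141, 0.0, 0.581]
force: [-0.0, 0.7, -0.7]
grip_width: 0.0236
t 21.65 pos [ 651.5 -149.8   40.2] yaw 33.28 w 24.0 n 1 d [-0.7 -0.6 -1.2] dyaw -0.08 j6 0.71 F [-0.1 -0.3 -0.8]
[[-0.9, 0.1, 1.2]] spin 0.001
```

View pics/w14c.png

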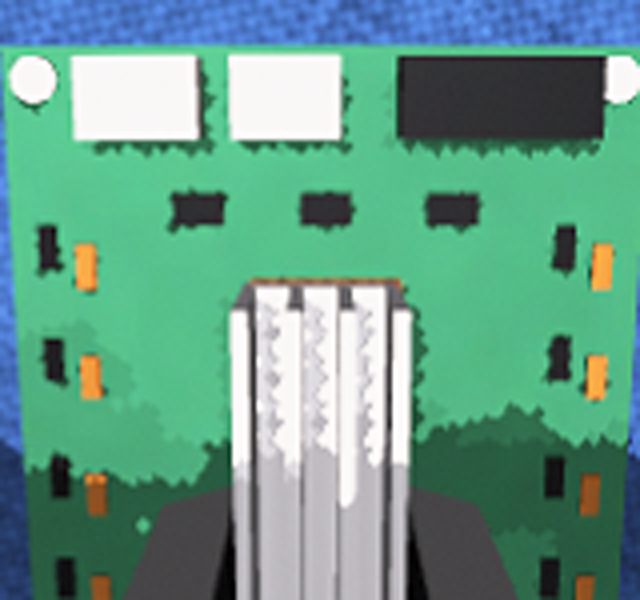

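```bash
python3 -m creep '{"xyz": [[0.6,0,0],[0,0,0.8],[0,0,0],[0,0,0.6],[0,0,0]], "spin": [0,0,0,0,0]}'; python3 -c "
from h import *
m,im=snap('wrist','w15'); plan(.6508,-.1504,.039,33.2)
cv2.imwrite('pics/w15c.png',cv2.resize(im[170:200,250:310],None,fx=12,fy=12,interpolation=cv2.INTER_CUBIC))"
```

```text
time_s: 22.28
ee_pos: [0.652, -0.1494, 0.039]
eef_rot: [3.141, -0.0, 0.581]
force: [-1.3, 0.6, 2.1]
grip_width: 0.024
t 22.32 pos [ 652.  -149.4   39. ] yaw 33.28 w 23.7 n 1 d [-1.2 -1.   0. ] dyaw -0.08 j6 0.71 F [-0.8  0.6  1.9]
[[-1.6, 0.1, -0.0]] spin 0.001
```

View pics/w15c.png

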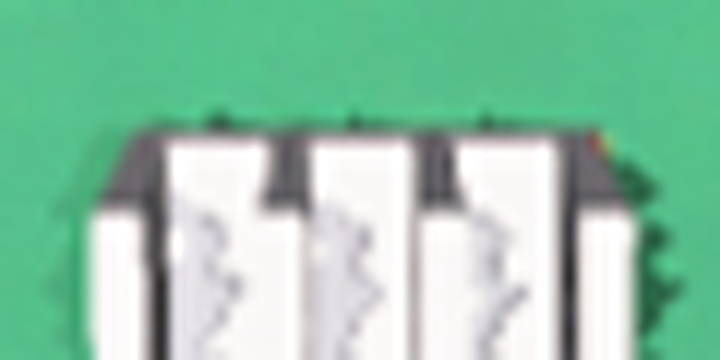

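The pad is now covered, apart from a one-pixel speck at the right corner (595,140), and there is light contact. Releasing.

```bash
python3 -m creep '{"xyz": [[0,0,0.3],[0,0,0]], "spin": [0,0]}'; python3 -m creep '{"xyz": [[0,0,0],[0,0,0],[0,0,0]], "spin": [0,0,0]}' 42;python3 -m creep '{"xyz": [[0,0,-15],[0,0,-35],[0,0,-45],[-25,0,-30],[0,0,0]], "spin": [0,0,0,0,0]}'; python3 -c "
from h import *
m,im=snap('wrist','w16'); plan(.477,.066,.16,90)
cv2.imwrite('pics/w16c.png',cv2.resize(im[70:220,200:360],None,fx=4,fy=4,interpolation=cv2.INTER_CUBIC))"
```

```text
time_s: 22.58
ee_pos: [0.6521, -0.1494, 0.0389]
eef_rot: [3.141, -0.0, 0.581]
force: [-3.3, 1.7, 5.2]
grip_width: 0.0239
time_s: 22.95
ee_pos: [0.652, -0.1494, 0.0383]
eef_rot: [-3.141, 0.0, 0.581]
force: [-0.6, -0.1, 0.4]
grip_width: 0.0417
time_s: 23.58
ee_pos: [0.6314, -0.1641, 0.1672]
eef_rot: [3.137, -0.003, 0.58]
force: [0.0, 0.3, -0.5]
grip_width: 0.0421
t 23.62 pos [ 631.3 -163.5  165. ] yaw 33.23 w 41.9 n 6 d [-154.3  229.5   -5. ] dyaw 56.77 j6 0.68 F [-0.3  0.3 -1.2]
[[-0.6, -46.1, 0.8], [7.0, -45.5, 0.8], [14.4, -43.8, 0.8], [21.4, -40.8, 0.8], [27.8, -36.7, 0.8], [33.5, -31.7, 0.8]] spin -0.165
```

View pics/w16c.png

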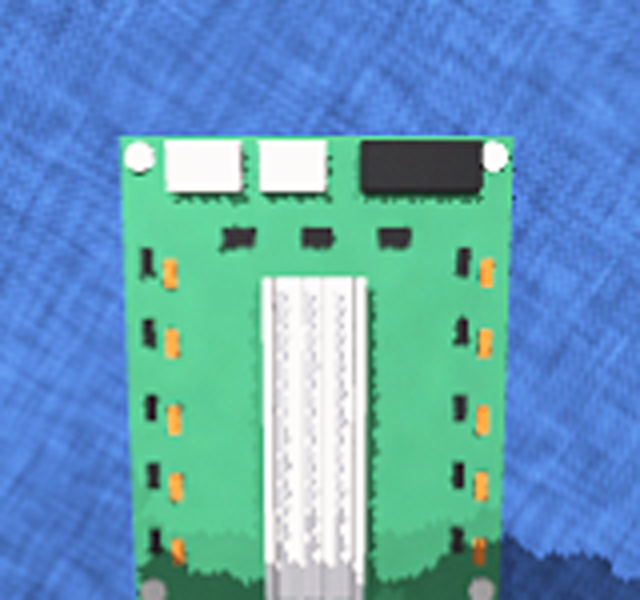

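```bash
python3 -c "
from h import *
p=(.6313,-.1635);a=33.25
B=tool('w16',[(118,137),(515,137)],200,70,4,.008,p,a);print(B.tolist(),'pad',B.mean(0)-[78,0])
m=lambda z,r,c1,c2:tool('w16',[(c1,r),(c2,r)],200,70,4,z,p,a).tolist()
print('bar',m(.039,279,261,368),m(.039,540,264,367), 'far->ctr',m(.039,279,261,368)[0][0]-42)
im=cv2.imread('pics/w16.png');cv2.imwrite('pics/w16d.png',cv2.resize(im[130:260,230:330],None,fx=6,fy=6,interpolation=cv2.INTER_CUBIC)[:600])
"
```

```text
[[101.6, -50.6], [101.5, 49.8]] pad [23.55 -0.4 ]
bar [[66.2, -13.4], [66.2, 11.5]] [[3.9, -13.5], [3.8, 11.7]] far->ctr 24.200000000000003
```

View pics/w16d.png

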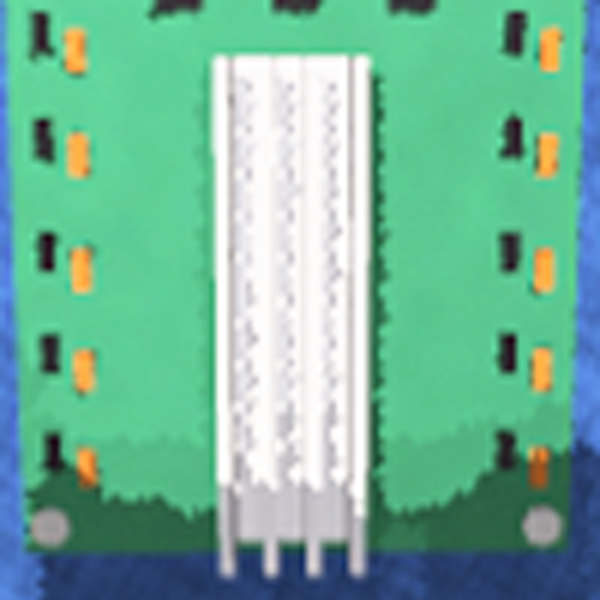

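The bar is within about 0.6 mm and parallel to the pad. Now the round sink.

```bash
python3 -m creep '{"xyz": [[0,-46,1],[7,-45,1],[14,-44,1],[21,-41,1],[28,-37,1]], "spin": [-0.165,-0.165,-0.165,-0.165,-0.165]}' 66;python3 -m creep '{"xyz": [[33,-32,1],[0,0,0],[0,0,0]], "spin": [-0.165,0,0]}';  python3 -c "
from h import *
m,im=snap('wrist','w17'); plan(.477,.066,.16,90)
cv2.imwrite('pics/w17c.png',cv2.resize(im[130:250,210:350],None,fx=5,fy=5,interpolation=cv2.INTER_CUBIC)[:600])"
```

```text
time_s: 24.25
ee_pos: [0.5011, 0.0292, 0.1574]
eef_rot: [-3.14, 0.0, 1.411]
force: [0.9, 0.8, 0.2]
grip_width: 0.0656
time_s: 24.62
ee_pos: [0.4764, 0.0654, 0.157]
eef_rot: [-3.141, 0.0, 1.57]
force: [-0.0, -1.4, 1.0]
grip_width: 0.0658
t 24.68 pos [476.5  65.1 157. ] yaw 89.91 w 65.9 n 1 d [0.5 0.9 3. ] dyaw 0.09 j6 0.06 F [-0.2 -0.5  0.1]
[[0.9, 0.5, -3.0]] spin -0.002
```

View pics/w17c.png

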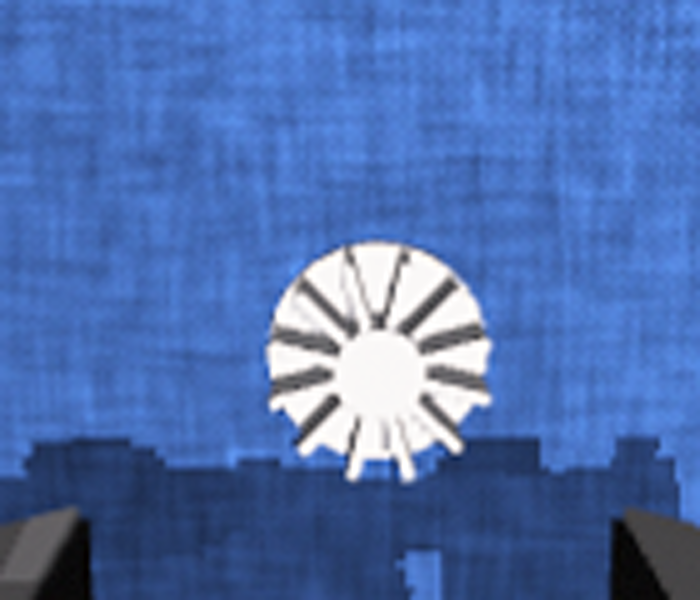

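```bash
python3 -c "
from h import *
p=(.4765,.0651);a=89.91
print(tool('w17',[(379,374)],210,130,5,.028,p,a),tool('w17',[(378,350),(267,350),(489,350)],210,130,5,.004,p,a))"
```

```text
[[4.5 5.1]] [[  4.4   5.3]
 [  4.4 -18.2]
 [  4.4  28.8]]
```

```bash
python3 -m creep '{"xyz": [[4.1,5.2,42],[0,0,42],[0,0,30],[0,0,13],[0,0,3]], "spin": [0,0,0,0,0]}'; python3 -m creep '{"xyz": [[0,0,0],[0,0,0],[0,0,0],[0,0,0]], "spin": [0,0,0,0]}' 0 20;python3 -m creep '{"xyz": [[0,0,-20],[0,0,-40],[0,0,-40],[0,0,-34],[0,0,0]], "spin": [0,0,0,0,0]}'; python3 -c "
from h import *
plan(.642,.0345,.165,91.2)"
```

```text
time_s: 25.3
ee_pos: [0.4815, 0.0691, 0.0272]
eef_rot: [-3.141, 0.0, 1.57]
force: [0.3, 0.4, -0.4]
grip_width: 0.0663
time_s: 25.8
ee_pos: [0.4818, 0.0695, 0.0283]
eef_rot: [3.14, -0.0, 1.571]
force: [-0.1, 0.2, 5.9]
grip_width: 0.0455
time_s: 26.42
ee_pos: [0.4823, 0.0696, 0.1638]
eef_rot: [3.137, -0.0, 1.571]
force: [-0.7, 0.5, -1.3]
grip_width: 0.0458
t 26.43 pos [482.3  69.6 163.8] yaw 90.01 w 45.8 n 3 d [159.7 -35.1   1.2] dyaw 1.19 j6 0.07 F [-0.7  0.5 -1.3]
[[-11.7, 53.2, -0.4], [-12.1, 53.2, -0.4], [-12.5, 53.1, -0.4]] spin -0.007
```

```bash
python3 -m creep '{"xyz": [[-12,53,0],[-12,53,0],[-12,53,0],[0,0,0],[0,0,0]], "spin": [-0.007,-0.007,-0.007,0,0]}';  python3 -c "
from h import *
m,im=snap('wrist','w18'); plan(.642,.0345,.165,91.2)
cv2.imwrite('pics/w18c.png',cv2.resize(im[60:260,190:370],None,fx=3,fy=3,interpolation=cv2.INTER_CUBIC))
hsv=cv2.cvtColor(im,cv2.COLOR_BGR2HSV); mk=cv2.inRange(hsv,(5,100,100),(25,255,255)); n,l,s,c=cv2.connectedComponentsWithStats(mk)
for i in range(1,n):
    if s[i,4]>500: print(s[i],c[i])
"
```

```text
time_s: 27.05
ee_pos: [0.6397, 0.0347, 0.1601]
eef_rot: [-3.139, -0.0, 1.592]
force: [-1.3, 0.2, 0.7]
grip_width: 0.0457
t 27.10 pos [639.6  34.9 160.8] yaw 91.22 w 46.1 n 1 d [ 2.4 -0.4  4.2] dyaw -0.02 j6 -0.02 F [ 0.2 -0.3 -0.1]
[[-0.4, 2.4, -4.2]] spin 0.0
[ 262   97   46   48 1743] [284.57085485 120.81755594]
```

View pics/w18c.png

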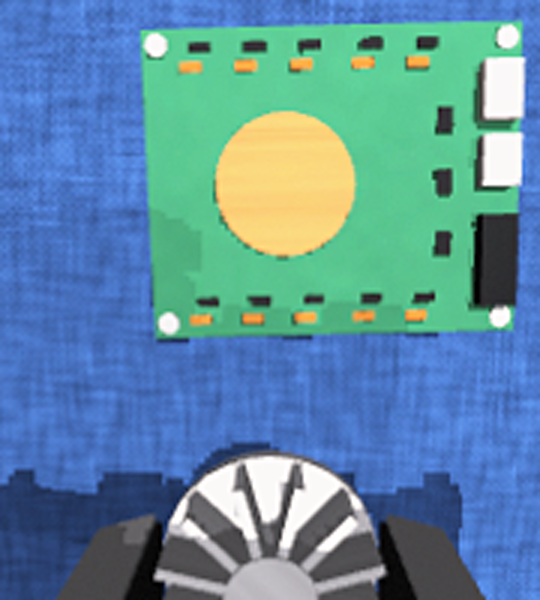

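```bash
python3 -c "
from h import *
p=(.6396,.0349);a=91.2
print(tool('w18',[(284.57,120.82)],0,0,1,.011,p,a),tool('w18',[(270,453)],190,60,3,.1325,p,a))"
```

```text
[[84.2  4.4]] [[22.2 -0.1]]
```

```bash
python3 -m creep '{"xyz": [[43,2.3,0],[42,2.2,0],[0,0,50],[0,0,40],[0,0,19]], "spin": [0,0,0,0,0]}';python3 -m creep '{"xyz": [[0,0,1],[0,0,0],[0,0,0]], "spin": [0,0,0]}'; python3 -c "
from h import *
m,im=snap('wrist','w19'); plan(.6421,.119,.039,91.2)
cv2.imwrite('pics/w19c.png',cv2.resize(im[140:260,200:360],None,fx=5,fy=5,interpolation=cv2.INTER_CUBIC))"
```

```text
time_s: 27.72
ee_pos: [0.6419, 0.1199, 0.0509]
eef_rot: [-3.139, 0.0, 1.592]
force: [-0.1, 0.4, -0.3]
grip_width: 0.0456
time_s: 28.1
ee_pos: [0.6439, 0.1197, 0.0531]
eef_rot: [3.139, -0.0, 1.592]
force: [0.4, -0.0, -0.3]
grip_width: 0.0454
t 28.15 pos [643.8 119.7  52.8] yaw 91.20 w 45.5 n 1 d [ -1.7  -0.7 -13.8] dyaw 0.00 j6 0.11 F [ 0.8 -0.5 -0.3]
[[-0.7, -1.7, 13.8]] spin -0.0
```

View pics/w19c.png

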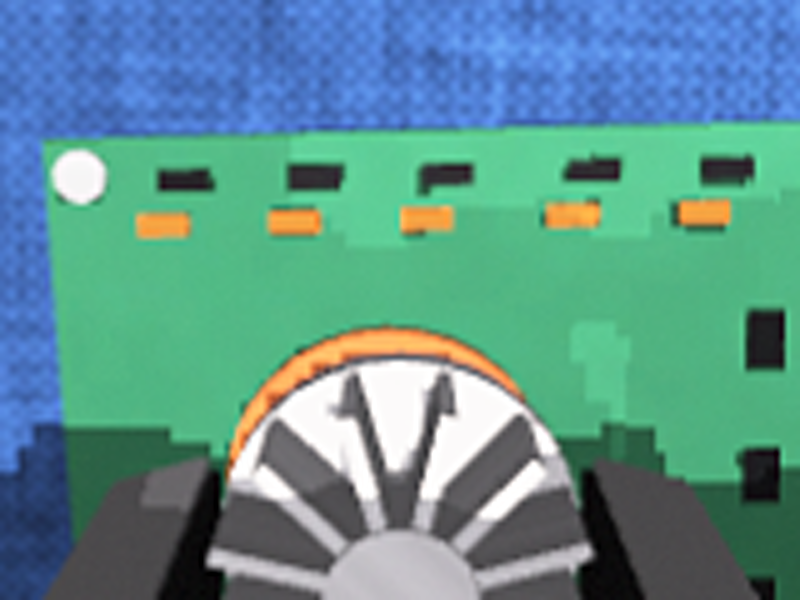

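```bash
cat >> h.py <<'E'
from scipy.optimize import least_squares
def circ(name,pts,x0,y0,k,z,p,a,r=23):
    P=tool(name,pts,x0,y0,k,z,p,a)
    f=least_squares(lambda c:np.hypot(*(P-c).T)-r,P.mean(0)-[15,0]); print('c',f.x.round(2),'res',f.fun.round(1)); return f.x
E
python3 -c "
from h import *
p=(.6438,.1197);a=91.2
circ('w19',[(229,470),(290,364),(340,337),(390,328),(440,335),(480,354),(523,392)],200,140,5,.011,p,a)
for z in (.0245,.022): circ('w19',[(265,415),(300,385),(350,363),(400,357),(450,364),(500,385),(530,408)],200,140,5,z,p,a)"
```

```text
c [-0.39 -1.1 ] res [-0.  -0.1  0.   0.1  0.1 -0.1 -0.1]
c [-0.9  -0.07] res [ 0.1  0.1 -0.  -0.2 -0.2  0.   0.2]
c [-1.47  0.01] res [ 0.3  0.1 -0.1 -0.2 -0.2  0.1  0.3]
```

```bash
python3 -m creep '{"xyz": [[0.4,-1.05,0],[0,0,6],[0,0,4],[0,0,1.2],[0,0,0]], "spin": [0,0,0,0,0]}'; python3 -c "
from h import *
m,im=snap('wrist','w20'); plan(.6421,.119,.039,91.2)
cv2.imwrite('pics/w20c.png',cv2.resize(im[140:260,200:360],None,fx=5,fy=5,interpolation=cv2.INTER_CUBIC))"
```

```text
time_s: 28.78
ee_pos: [0.6422, 0.12, 0.0401]
eef_rot: [-3.141, 0.0, 1.592]
force: [-0.3, 0.2, -1.1]
grip_width: 0.0454
t 28.82 pos [642.2 120.   40.2] yaw 91.20 w 45.8 n 1 d [-0.1 -1.  -1.2] dyaw -0.00 j6 0.11 F [ 0.6  0.6 -0.3]
[[-1.0, -0.1, 1.2]] spin 0.0
```

View pics/w20c.png

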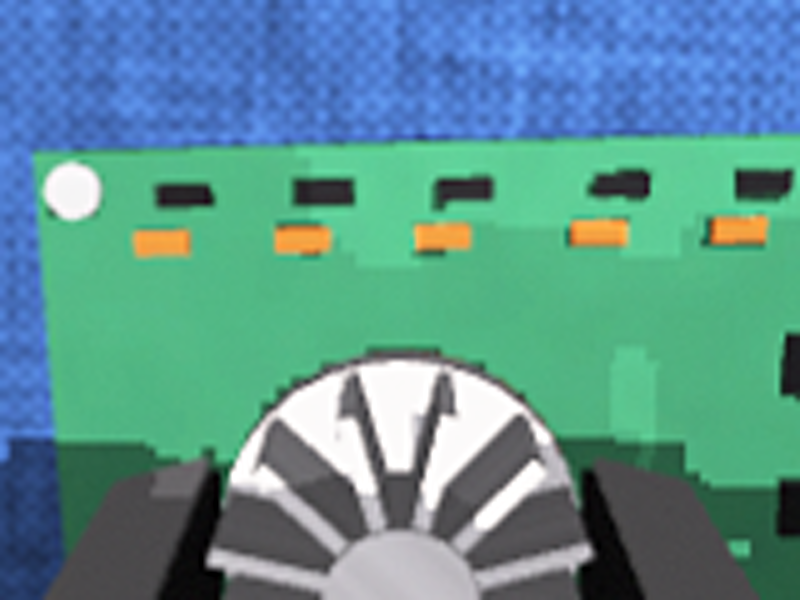

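```bash
python3 -c "
from h import *
p=(.6422,.120);a=91.2
print(tool('w20',[(400,145)],200,140,5,.008,p,a)-[50,0], tool('w20',[(35,154)],200,140,5,.008,p,a)+[0,46])
circ('w20',[(265,415),(300,385),(350,363),(400,357),(450,364),(500,385),(530,408)],200,140,5,.0122,p,a)"
python3 -m creep '{"xyz": [[0,0,0.8],[0,0,0],[0,0,0.6],[0,0,0]], "spin": [0,0,0,0]}'
```

```text
[[-1.4 -0.2]] [[47.6 -0.4]]
c [-0.74 -0.27] res [ 0.1  0.1  0.  -0.2 -0.2  0.   0.2]
time_s: 29.32
ee_pos: [0.6423, 0.1201, 0.0393]
eef_rot: [3.141, 0.0, 1.592]
force: [-3.4, -1.4, 4.5]
grip_width: 0.0458
```

```bash
python3 -m creep '{"xyz": [[0,0,0],[0,0,0],[0,0,0]], "spin": [0,0,0]}' 62;python3 -m creep '{"xyz": [[0,0,-15],[0,0,-35],[0,0,-45],[-25,0,-30],[0,0,0]], "spin": [0,0,0,0,0]}'; python3 -c "
from h import *
m,im=snap('wrist','w21'); plan(.477,.066,.16,90)
cv2.imwrite('pics/w21c.png',cv2.resize(im[90:240,200:360],None,fx=4,fy=4,interpolation=cv2.INTER_CUBIC))"
```

```text
time_s: 29.7
ee_pos: [0.6422, 0.12, 0.0387]
eef_rot: [-3.141, 0.0, 1.592]
force: [0.1, 0.3, -0.1]
grip_width: 0.0622
time_s: 30.32
ee_pos: [0.6438, 0.094, 0.1674]
eef_rot: [3.136, -0.0, 1.59]
force: [0.7, -0.3, -0.3]
grip_width: 0.0619
t 30.38 pos [643.   94.8 165.1] yaw 91.15 w 62.0 n 4 d [-166.   -28.8   -5.1] dyaw -1.15 j6 0.07 F [-1.1  0.4 -1. ]
[[-6.4, -41.6, 1.3], [-6.6, -41.6, 1.3], [-6.8, -41.6, 1.3], [-7.0, -41.5, 1.3]] spin 0.005
```

View pics/w21c.png

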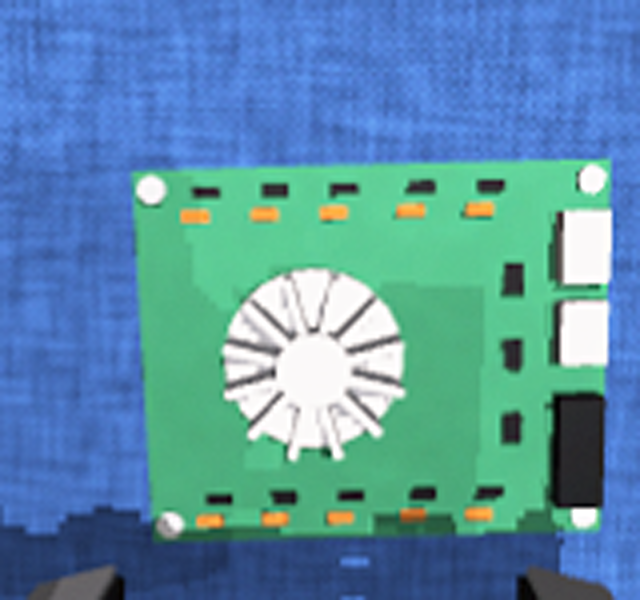

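```bash
python3 -c "
from h import *
p=(.643,.0948);a=91.2
B=tool('w21',[(132,172),(611,159),(602,528),(153,542)],200,90,4,.008,p,a);print(B.tolist());c=B.mean(0);u=(B[1]+B[2]-B[0]-B[3]);u/=np.linalg.norm(u);print('pad',c-16*u,'ang',np.degrees(np.arctan2(u[0],u[1])))
print('hub',tool('w21',[(313,370)],200,90,4,.039,p,a))
circ('w21',[(224,345),(245,305),(280,277),(315,268),(350,275),(385,303),(403,345)],200,90,4,.012,p,a)
plan(.57,.366,.2,175)"
```

```text
[[72.7, -47.0], [75.8, 76.5], [-22.9, 79.1], [-26.5, -44.9]]
pad [24.3420273  -0.06914063] ang 1.5506585514026934
hub [[25.5 -0.5]]
c [25.13 -0.13] res [ 1.  -0.3 -0.3  0.1  0.2  0.1  0.4]
t 30.38 pos [643.   94.8 165.1] yaw 91.15 w 62.0 n 9 d [-73.  271.2  34.9] dyaw 83.85 j6 0.07 F [-1.1  0.4 -1. ]
[[30.3, -7.5, -3.9], [31.1, -2.5, -3.9], [31.1, 2.6, -3.9], [30.3, 7.6, -3.9], [28.7, 12.4, -3.9], [26.3, 16.8, -3.9], [23.2, 20.9, -3.9], [19.5, 24.4, -3.9], [15.3, 27.2, -3.9]] spin -0.163
```

The round sink is within about 1 mm. I'll recheck the large one with its whole board in view, and the scene from the top.

```bash
python3 -m creep '{"xyz": [[30,-7,-4],[31,-2,-4],[31,3,-4],[30,8,-4],[29,12,-4]], "spin": [-0.163,-0.163,-0.163,-0.163,-0.163]}';python3 -m creep '{"xyz": [[26,17,-4],[23,21,-4],[20,24,-4],[15,27,-4],[0,0,0]], "spin": [-0.163,-0.163,-0.163,-0.163,0]}';  python3 -m creep '{"xyz": [[-30,0,0],[0,0,0],[0,0,0]], "spin": [0,0,0]}';python3 -c "
from h import *
m,im=snap('wrist','w22'); plan(.57,.366,.2,175)
cv2.imwrite('pics/w22c.png',cv2.resize(im[70:220,210:350],None,fx=4,fy=4,interpolation=cv2.INTER_CUBIC))"
```

```text
time_s: 31.0
ee_pos: [0.6024, 0.247, 0.1824]
eef_rot: [-3.14, -0.001, 2.413]
force: [-0.1, 0.6, -0.7]
grip_width: 0.0623
time_s: 31.62
ee_pos: [0.5693, 0.3676, 0.1985]
eef_rot: [-3.141, -0.002, 3.062]
force: [-0.8, -0.6, -0.3]
grip_width: 0.0618
time_s: 32.0
ee_pos: [0.6002, 0.3625, 0.1989]
eef_rot: [-3.141, -0.001, 3.057]
force: [-0.3, -0.1, -0.4]
grip_width: 0.0621
t 32.05 pos [600.1 362.7 199.3] yaw 175.19 w 61.9 n 1 d [-30.1   3.3   0.7] dyaw -0.19 j6 -1.00 F [-0.1  0.5  0.1]
[[30.3, 0.8, -0.7]] spin 0.003
```

View pics/w22c.png

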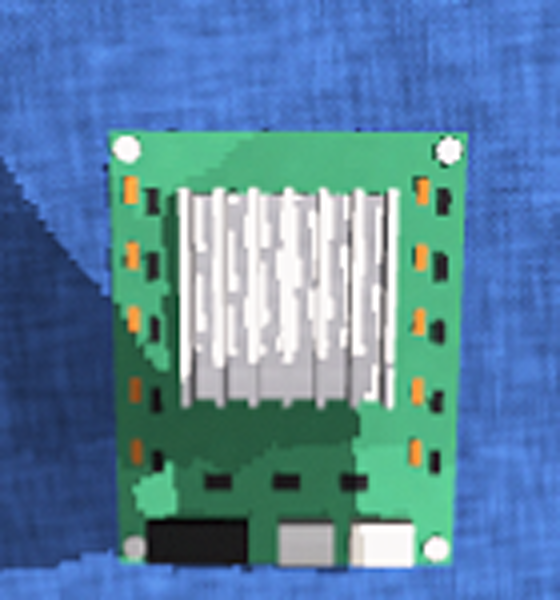

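```bash
python3 -c "
from h import *
p=(.6001,.3627);a=175.19
B=tool('w22',[(108,131),(467,131),(450,567),(118,567)],210,70,4,.008,p,a);print(B.tolist());c=B.mean(0);u=(B[1]+B[0]-B[2]-B[3]);u/=np.linalg.norm(u);print('pad',c+16*u,'ang',np.degrees(np.arctan2(u[1],u[0])))
C=[(178,188),(400,188),(396,406),(181,406)]
A=tool('w22',C,210,70,4,.039,p,a);print(A.tolist(),A.mean(0));rect('w22',C,210,70,4,.039)
m,im=snap('top','top2')
im0=cv2.imread('pics/top0.png')
cv2.imwrite('pics/top2c.png',cv2.resize(np.vstack([im0[90:260,110:480],im[90:260,110:480]]),None,fx=1.7,fy=1.7))
d=cv2.absdiff(im,im0).max(2)
for n,(u,v) in dict(fan=(362,194),jar=(228,207)).items(): print(n,d[v-16:v+16,u-18:u+18].max(),d[v-16:v+16,u-18:u+18].mean())"
```

```text
[[106.4, -47.5], [106.3, 52.4], [-18.5, 51.2], [-18.4, -48.5]]
pad [59.94937853  2.04102016] ang 0.5049977998983929
[[88.8, -25.7], [88.7, 31.0], [33.0, 31.0], [33.1, -26.0]] [60.9    2.575]
corners [[509.5, 344.5], [514.3, 401.0], [569.8, 396.4], [564.9, 339.6]]
ctr [539.6 370.4] len [56.7 55.7 57.  55.7] ang [ 85.1  -4.8 -94.9 174.9]
fan 23 14.855902777777779
jar 136 61.57118055555556
```

View pics/top2c.png

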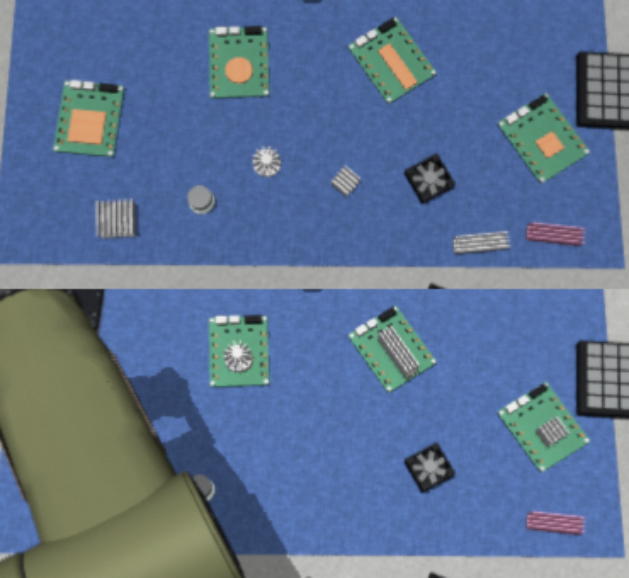

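All four sinks are within about 1 mm of their pads, and the gripper is clear at z = 0.2. Handing in.

```bash
python3 -c "
from station import ctrl
print(ctrl.get_obs()['time_s']); print(ctrl.hand_in())"
```

```text
32.1
the job is handed in; nothing more can be done
None
```

All four heat sinks are on their matching pads, fins up, and the job was handed in at 32.1 s of the 96 s allowed. I placed them in the order large square, small square, bar, round. Each was lowered to light contact, about 5–10 N, before release.

| Sink | Offset from pad centre, last wrist-camera check |
|---|---|
| Large square | about 0.6 mm against the pad as measured before placing, about 1 mm against the board's edges |
| Small square | about 0.3 mm |
| Bar | about 0.6 mm along its length, 0.5 mm across |
| Round | about 1 mm |

- **Alignment:** the large sink and the bar are within about 0.5° of their pads. The small square was set to the pad's measured angle, and its check showed no visible tilt.
- **Disagreement in the checks:** offsets taken from the board edges came out up to about 1 mm larger than those taken from the pad. Camera calibration is good to about 2 mm, so I did not adjust further.
- **Fan and paste jar:** the final top view shows the fan where it was. The jar was mostly hidden behind the arm in that picture. I kept the gripper well away from it, but did not get a clear final view of it.

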